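# Gauge a profile against a flip stop

### The job

Set the aluminium profile to length in the jig: flip the stop on the fence fully down, then slide the profile flat against the fence and along it until its end meets the stop's screw button (feel for it), and keep it lightly but definitely pressed there for about half a second. Then flip the stop fully up again, leaving the profile exactly where it was gauged, lying flat on the plate; press gently throughout (well under 20 N on the stop), do not shift the stop's carriage along the fence, and leave the other things on the table alone.

Things in the scene. Friction and masses are not known exactly. Their poses are not given: they have to be found in the camera images.
- jig: Setting-out jig, fixed to the table: grey plate 140 x 300 x 10 mm (x, y, z) with an aluminium fence along its far long edge. Origin on the table, below the front face of the fence, at the middle of its length. x points square into the fence, y along the fence (to the left as seen from the robot), z up. The plate reaches from x = -120 to +20 mm and y = -150 to +150 mm, its top is at z = 10 mm; the fence stands from x = 0 to 16 mm over the full length, its top at z = 48 mm.
- stop_carriage: Dark steel carriage 30 x 40 mm (x, y) astride the fence top, near the right end of the fence (jig y = -120 to -80 mm, differs from time to time), clamped by a small black knob at the back; its highest point is 76.5 mm above the table. Axes as the jig's; origin at the middle of its underside, 8 mm behind the front face of the fence and 48 mm above the table. It carries the flip leaf. The clamp slips along the fence at about 45 N.
- stop_hinge (a point): Middle of the hinge axis of the flip leaf, 20 mm above the carriage's origin, 68 mm above the table. The axis runs along the jig's y. Axes as the jig's.
- stop_leaf (a joint): Angle of the flip leaf about the hinge (rad): 0 = fully down, level arm reaching from the hinge towards the robot (jig -x); 2.1 = fully up, swung up and leaning back over the fence; it starts up, at 1.95 to 2.1. The hinge is stiff (about 0.07 N m): the leaf stays where it is left, and takes 1 to 2 N at the disc to move.
- stop_disc (a point): Centre of the round steel thumb disc at the end of the leaf, 26 mm diameter, 16 mm thick along y, its flat sides square to y, so that it can be pinched across y and turns between the fingers as the leaf swings. With the leaf down it lies 72 mm in front of (jig -x) and 6 mm above the hinge axis, i.e. 74 mm above the table; from there it turns about the hinge axis by the joint angle. The arm between hinge and disc is 10 mm wide.
- stop_foot (a point): Point on the left (+y) side of the foot below the leaf's arm, where the stop button's screw enters. The foot is 12 mm wide in y. Leaf down: point 20 mm before the fence, 21 mm above the table; foot 4 to 40 mm before the fence, 3 mm clear of the plate. The button, a round head 14 mm wide, is rigid; its face stands 5 to 15 mm out (+y) of this point, not measured, differing each time: find it by touch.
- bar: Slotted aluminium profile, 40 x 120 x 20 mm (x, y, z), about 0.2 kg, lying loose on the jig's plate in front of the fence and to the left of the stop, somewhat askew. Origin at the centre of its underside; y along its length, z up. When gauged, its origin is 20 mm in front of the fence (jig x = -20 mm) and, depending on the button, 71 to 81 mm to the +y side of stop_hinge. It slides on the plate under about 1.5 to 4 N.
- marker: Square-bodied marker pen, 13 x 126 x 13 mm, in front of the jig; leave alone. Origin at the centre of its underside.
- blind_plug_1: Stainless plug, 28 mm diameter, 29 mm high, in front of the jig; leave alone. Origin at the centre of its underside.
- petri_1: Petri dish, 60 mm diameter, 15 mm high, left of the jig; leave alone. Origin at the centre of its underside.
- bottle_100: Small reagent bottle with a blue cap, 47 mm diameter, 98 mm high, behind the fence; leave alone. Origin at the centre of its underside.
- hex_key_5: L-shaped hex key lying flat, 30 x 86 x 7 mm, right of the jig; leave alone. Origin at the centre of its underside.
Not all that is in view belongs to the job. Of the things like the bar, leave any that is purple; of the rest the larger one is meant.

How it is judged:
By the outcome, as a careful person would: the job done as asked, in the order asked, and still so for the second after the job is handed in, with the robot touching nothing.
It also fails if it takes over 72 s, if anything falls off the work surface, if the arm or the gripper's body presses on something with over 40 N, if the wrist force passes 120 N, or if a joint passes its speed limit or range.

### The arm

A 6-joint arm with a two-finger parallel gripper is mounted at the origin on a cart in front of the work surface, level with it; the furniture and walls round the work are solid. World frame = base frame: x ahead of the robot, y to its left, z up, the work surface at z = 0. Lengths are in m, angles in rad, forces in N, time in s.
With the tool pointing down it reaches from about 0.375 to 0.975 m from the base axis. Payload 3.8 kg.
Tool frame: the origin (TCP) lies where the fingers leave the gripper's body, on its centre line; the fingertips stand 73 mm ahead of it and the grasp point (between the pads) lies 54 mm ahead of it (nose_length is the distance from the TCP to the fingertips, in m); z points along the fingers, y is the line along which they close (so a half turn about z gives the same grasp; the last joint's range is limited). The gripper opens to 85 mm and grips with 20 to 120 N. Pads are 22 mm wide; open, the fingers measure 114 mm over their backs; the gripper's body (76 mm by 85 mm) begins 54 mm behind the grasp point. The pads swing forward as they close: fully open they stand 13 mm farther back than shut.
Start: joints at [1.146, 0.264, 1.604, -0, 1.274, -0.037], TCP at [0.255, 0.625, 0.304] pointing down, gripper open.
Joint ranges: [-2.63, 2.63], [-0.94, 2.18], [0.31, 2.57], [-1.31, 4.45], [0, 2.66], [-2.55, 2.55]. Speed limits (rad/s): [2.57, 2.57, 3.14, 3.14, 3.14, 3.14].

### API

Orientations are given as a rotation vector (axis times angle).
In Python, from workcell import read_state, read_camera, calibration, finish_job, look_for, cut_out, tip_of, nose_length gives the robot as it stands.
- The arm moves only by the tool step_arm, never from a script. Its argument "targets" is a list of rows, each a list of 3 entries, a list of its own where there are three numbers: the turn, a rotation vector about the tool's x, y, z in rad, then the shift along the tool's x, y, z in mm, then the finger opening in mm, from 0 to 85.4. In form: [[[ax, ay, az], [x, y, z], grip], ...]. A call has 1 to 5 rows; each row shifts and turns the commanded pose from where the row before left it, along the tool's axes as they then stand; what a row does not reach is not made up. A row lasts 1/12 s, in which the tool goes at most 41.7 mm and 7.16 degrees, less where a joint would pass 70% of its speed; a pose out of reach is approached as far as the arm can. A call with a gripper value outside its range is refused whole. The fingers move at their own pace and stop on an object; "grip_force" is the grip in N (left out, the last holds). Time passes only in rows, so rows that do not move let the fingers close. It gives the time, the measured TCP pose, the force, the opening and the grip force at its end, in the units of the state.
- read_state(): the state, without advancing time (a new reading comes with each control period).
- read_camera(name): name is "side" or "top" or "wrist"; returns the picture (480x640x3 uint8, red, green, blue); there is no depth.
- calibration(name): a dict with "camera_matrix" (3x3 intrinsics, pixels), "R" (3x3) and "t" (3): a world point X has camera coordinates R X + t. Camera axes: x right, y down, z forward; pixel columns grow to the right and rows downward; lengths in m; the calibration is good to about 2 mm. A picture is of the moment at which its call begins: read the wrist's pose just before it. calibration takes no time and is no camera call; for the wrist camera it gives the pose at the moment of the call.
- finish_job(): hands the job in; it is judged then, once.
Trained networks look in the newest picture that a camera, given by its name, has taken for a name from the list of things; names that differ only in an ending like _2 or _b are one class to them, and where a whole thing is asked for, a point or a joint stands for the part that bears it (a point fixed in the world has none). Each returns a list of dicts, best first, with "score" (0 to 1); they miss things now and then, are a little off and sometimes report something else, mostly with a low value. They report only what shows in the picture. A call takes as long as a camera call. They do not tell look-alikes from the thing itself.
- look_for(camera, query): "extent" ([left, top, right, bottom] in pixels, round what is visible of it).
- cut_out(camera, query): "region" (480x640 bool, what is visible of it) and "extent" ([left, top, right, bottom] in pixels, round what is visible of it).
- tip_of(camera, query): "at" ([row, column] in pixels: a listed point, or the origin of a listed thing).
The state is a dict: "time": time; "q": joint angles; "joint_vel": joint speeds; "joint_torque": joint torques, N m; "tool_pos": TCP position; "tcp_rot": TCP orientation; "wrist_force": force on the tool from outside, world axes, zero at the start; "torque": the same for the moment, N m; "width": opening from 0.0 (shut) to 1.0 (fully open); "grip_force": force on a finger pad.
Only numpy, scipy, OpenCV 4.12 (cv2) and the standard library are available. Lean on these libraries where they do the work, as an engineer would, in place of code of your own. Each camera call takes 0.05 s, during which the arm holds its last target. There are 200 camera calls.

## Working session

There is one attempt and no reset: what is moved stays moved. The work goes in short steps, Python scripts to look and compute and a tool call to move; the robot and the scene stay as the last step left them, time stands still between calls to the robot, and variables do not carry over. Pictures are saved under pics/ and viewed, at most 13 in all, crops included, and the job is handed in when it is done.

Besides the shell and the picture viewer there is one more tool, called after "Emit:" in YAML: its name, and indented under it one key for each argument. step_arm: Moves the arm, as the interface text tells. Its arguments: {"type":"object","properties":{"targets":{"type":"array","items":{"type":"array"}},"grip_force":{"type":"number"}},"required":["targets"]}

```bash
mkdir -p pics; ls; python3 - <<'E'
from workcell import *
import cv2,numpy as np
s=read_state();print(s)
print(nose_length)
ims=[]
for n in ["top","side"]:
    im=read_camera(n);cv2.imwrite(f"pics/{n}0.png",im[:,:,::-1])
    c=calibration(n);print(n,c)
    for q in ["jig","bar","stop_carriage","stop_disc","stop_hinge"]:
        for r in tip_of(n,q)[:4]: print(q,r)
E
```

```text
pics
{'time': 0.0, 'q': array([ 1.14608802e+00,  2.64747177e-01,  1.60538565e+00, -1.84071023e-05,
        1.27369181e+00, -3.69219238e-02]), 'joint_vel': array([ 1.65030838e-03, -9.92219033e-04, -8.82293733e-04, -5.24166364e-04,
        6.49431439e-05, -7.95760116e-04]), 'joint_torque': array([-7.88323928e-05, -5.15093887e+01, -3.67320657e+01,  1.33083804e-04,
        1.27577037e-02,  2.09690484e-05]), 'tool_pos': array([0.25502853, 0.62435032, 0.30255958]), 'tcp_rot': array([-0.60522014, -3.08223959,  0.00341879]), 'wrist_force': array([-0.3728287 ,  0.7107812 , -0.35531291]), 'torque': array([-0.05510319,  0.00541379, -0.03202294]), 'grip_force': 0.0, 'width': 1.0013055947800216}
0.0726
top {'camera_matrix': array([[469.7165852 ,   0.        , 322.55923304],
       [  0.        , 469.7165852 , 249.27284646],
       [  0.        ,   0.        ,   1.        ]]), 'R': array([[ 0.010489  , -0.99982361, -0.01557965],
       [-0.99833631, -0.00958743, -0.05685685],
       [ 0.05669745,  0.0161501 , -0.99826077]]), 't': array([0.15226141, 0.52249449, 1.00941636])}
jig {'at': [239.8, 374.
[... 393 characters left out ...]
 , 527.15633759, 235.49840446],
       [  0.        ,   0.        ,   1.        ]]), 'R': array([[ 0.81525244, -0.57846857, -0.02715821],
       [-0.22705558, -0.27615037, -0.93390938],
       [ 0.53273747,  0.76753833, -0.35647678]]), 't': array([-0.34069011,  0.23724268,  0.52916069])}
jig {'at': [295.3, 370.2], 'score': 0.6}
bar {'at': [258.5, 238.3], 'score': 0.94}
bar {'at': [286.0, 319.5], 'score': 0.86}
bar {'at': [233.7, 267.3], 'score': 0.78}
stop_carriage {'at': [293.4, 412.7], 'score': 0.59}
stop_disc {'at': [234.9, 437.4], 'score': 0.77}
stop_disc {'at': [254.6, 392.7], 'score': 0.52}
stop_hinge {'at': [284.6, 413.7], 'score': 0.82}
stop_hinge {'at': [316.1, 274.1], 'score': 0.2}
```

View pics/top0.png

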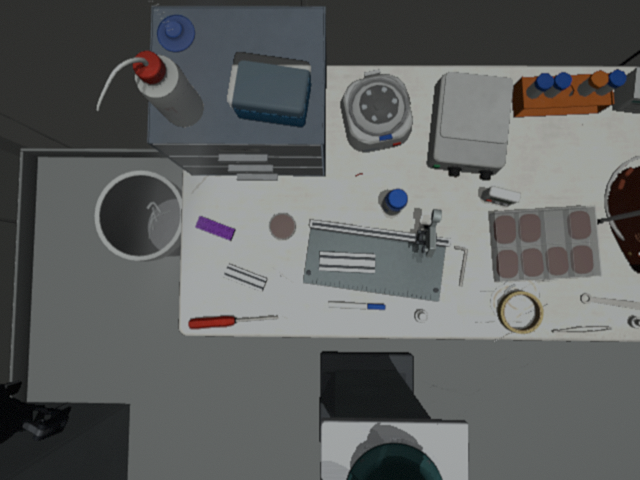

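View pics/side0.png

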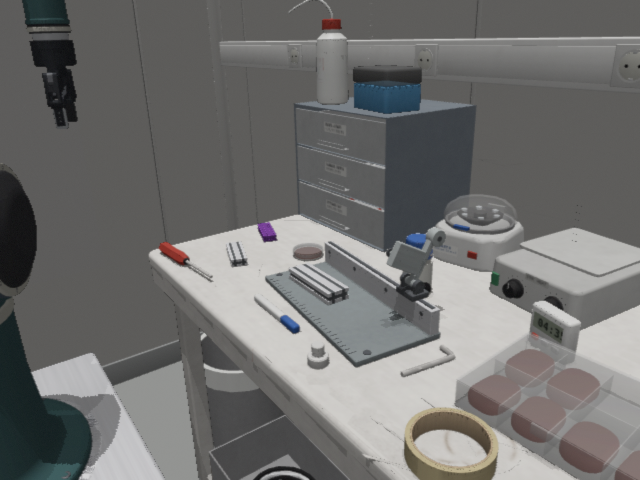

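The top view shows the candidates for the bar: a silver profile on the jig plate at about (347,262), a smaller silver one at (245,277) and a purple one at (216,228). The one on the plate is the larger non-purple profile, so it is the one meant. I'll confirm this in an enlarged crop.

```bash
python3 - <<'E'
from workcell import *
import cv2,numpy as np
im=cv2.imread("pics/top0.png")
a=cv2.resize(im[200:305,220:455],None,fx=3.4,fy=3.4,interpolation=cv2.INTER_CUBIC)
b=cv2.resize(im[200:305,300:455],None,fx=5,fy=5,interpolation=cv2.INTER_CUBIC)
cv2.imwrite("pics/crop0.png",b)
for n in ["top"]:
    read_camera(n)
    for q in ["jig","bar","stop_carriage"]:
        for r in cut_out(n,q)[:3]:
            cs,_=cv2.findContours(r["region"].astype(np.uint8),cv2.RETR_EXTERNAL,cv2.CHAIN_APPROX_NONE)
            c=max(cs,key=cv2.contourArea)
            print(q,r["score"],r["extent"],cv2.minAreaRect(c),cv2.boxPoints(cv2.minAreaRect(c)).round(1).tolist())
E
```

```text
jig 0.58 [304.4, 213.1, 452.9, 302.7] ((378.0, 248.49996948242188), (142.3462371826172, 91.76860046386719), 6.340191841125488) [[302.20001220703125, 286.20001220703125], [312.29998779296875, 195.0], [453.79998779296875, 210.8000030517578], [443.70001220703125, 302.0]]
bar 0.92 [223.1, 264.2, 265.6, 288.8] ((244.91236877441406, 277.42779541015625), (42.2159309387207, 14.215569496154785), 21.037511825561523) [[222.6999969482422, 276.5], [227.8000030517578, 263.20001220703125], [267.20001220703125, 278.3999938964844], [262.1000061035156, 291.6000061035156]]
bar 0.76 [318.4, 249.4, 376.1, 274.0] ((346.6902770996094, 262.35260009765625), (55.695167541503906, 20.150482177734375), 3.6522228717803955) [[318.29998779296875, 270.6000061035156], [319.5, 250.5], [375.1000061035156, 254.10000610351562], [373.79998779296875, 274.20001220703125]]
bar 0.6 [198.3, 218.3, 235.0, 241.9] ((214.90411376953125, 228.58905029296875), (38.62358093261719, 13.576773643493652), 20.556045532226562) [[194.39999389648438, 228.1999969482422], [199.1999969482422, 215.5], [235.39999389648438, 229.0], [230.60000610351562, 241.6999969482422]]
stop_carriage 0.55 [411.8, 210.9, 442.5, 256.7] ((427.52508544921875, 231.53713989257812), (21.31412124633789, 48.233890533447266), 10.954063415527344) [[412.5, 253.1999969482422], [421.6000061035156, 205.8000030517578], [442.6000061035156, 209.89999389648438], [433.3999938964844, 257.20001220703125]]
```

View pics/crop0.png

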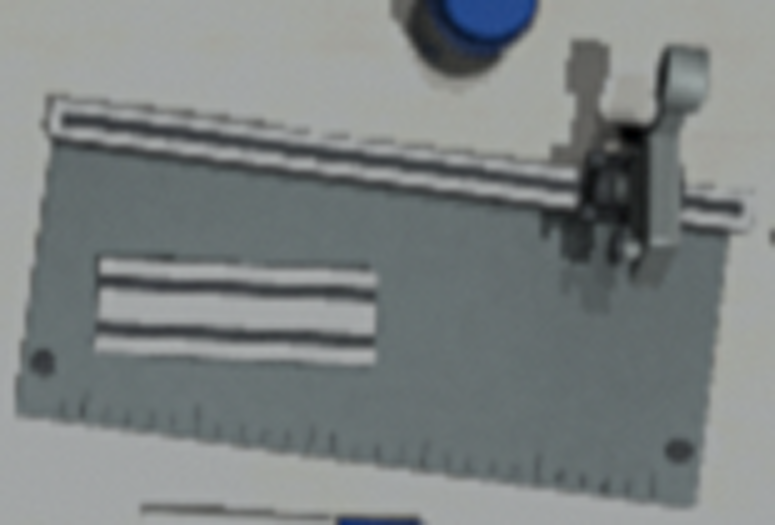

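The crop confirms it: the silver slotted profile lies on the plate at about (347,262), slightly askew. The leaf is up at about (437,215) with the disc on top. Next I'll fit the jig and bar poses.

```bash
cat > h.py <<'E'
from workcell import *
import cv2,numpy as np
from scipy.optimize import least_squares
from scipy.spatial.transform import Rotation as Ro
def proj(c,X):
    p=(c["R"]@np.asarray(X,float).T).T+c["t"]; p=p@c["camera_matrix"].T; return p[:,:2]/p[:,2:]
def ray(c,uv,z):
    d=c["R"].T@np.linalg.inv(c["camera_matrix"])@np.array([uv[0],uv[1],1.]); o=-c["R"].T@c["t"]
    return o+d*(z-o[2])/d[2]
def pose(p,X):
    X=np.asarray(X,float); c,s=np.cos(p[2]),np.sin(p[2])
    return np.c_[p[0]+c*X[:,0]-s*X[:,1],p[1]+s*X[:,0]+c*X[:,1],X[:,2]]
def fit(obs,p0):  # obs: list (cal, XYZ local, uv)
    f=lambda p:np.concatenate([(proj(c,pose(p,X))-np.array(u)).ravel() for c,X,u in obs])
    r=least_squares(f,p0); return r.x,r.fun.reshape(-1,2)
E
python3 - <<'E'
from h import *
c=calibration("top")
k=lambda l:np.array(l)/5+[300,200]
J=np.array([[-120,150,10],[-120,-150,10],[0,150,48],[0,-150,48],[16,150,48],[16,-150,48]])/1e3
pj,r=fit([(c,J,k([[18,412],[693,503],[52,140],[740,230],[50,98],[747,192]]))],[.6,-.1,-.1]);print(pj,r.round(1))
B=np.array([[20,60,30],[20,-60,30],[-20,-60,30],[-20,60,30]])/1e3
pb,r=fit([(c,B,k([[98,257],[378,270],[376,362],[95,350]]))],[.6,-.1,-.1]);print(pb,r.round(1))
co,s=np.cos(pj[2]),np.sin(pj[2]);R=np.array([[co,s],[-s,co]])
print("bar in jig",R@(pb[:2]-pj[:2]),pb[2]-pj[2])
# carriage along fence: hinge seen in top at (428,235) z .068
for uv,z in [((428,235),.068),((437,214),.13)]: 
    h=ray(c,uv,z);print(h,R@(h[:2]-pj[:2]))
# side check
cs=calibration("side");print(proj(cs,pose(pj,J)).round(0).tolist())
E
```

```text
[ 0.54765374  0.03792989 -0.12142601] [[-1.4  0.7]
 [ 0.3  0.7]
 [-1.7 -0.8]
 [ 1.8 -0.4]
 [-0.3  0.1]
 [ 1.2 -0.3]]
[ 0.49340373  0.10379074 -0.03306309] [[ 0.2  0.1]
 [ 0.  -0.2]
 [-0.3  0.1]
 [ 0.   0. ]]
bar in jig [-0.06182814  0.05880472] 0.08836291174805823
[ 0.54965564 -0.06117059  0.068     ] [ 0.01399099 -0.09812831]
[ 0.58517475 -0.06577648  0.13      ] [ 0.04980647 -0.09839794]
[[264.0, 276.0], [356.0, 362.0], [324.0, 242.0], [432.0, 312.0], [331.0, 241.0], [441.0, 309.0]]
```

```bash
python3 - <<'E'
from h import *
s=read_state();T=Ro.from_rotvec(s["tcp_rot"]).as_matrix();print(T.round(3))
c=calibration("wrist");print("cam in tool: R",(c["R"]@T).round(3),"pos",T.T@(-c["R"].T@c["t"]-s["tool_pos"]),c["camera_matrix"].round(0).tolist())
# desired: tool z down, tool y = +-jig y
yaw=-.1214; jy=np.array([-np.sin(yaw),np.cos(yaw),0]);z=np.array([0,0,-1.])
for sg in(1,-1):
    y=sg*jy;D=np.c_[np.cross(y,z),y,z];print(sg,Ro.from_matrix(T.T@D).as_rotvec())
print(T.T@(np.array([.46,-.02,.36])-s["tool_pos"])*1e3)
E
```

```text
[[-0.926  0.378  0.   ]
 [ 0.378  0.926  0.   ]
 [-0.     0.    -1.   ]]
cam in tool: R [[-0.001  1.     0.   ]
 [-0.95  -0.    -0.312]
 [-0.312 -0.     0.95 ]] pos [ 0.0784893  -0.00127644 -0.0707188 ] [[425.0, 0.0, 315.0], [0.0, 425.0, 241.0], [0.0, 0.0, 1.0]]
1 [ 6.92487898e-05  2.57087295e-05 -2.66374660e-01]
-1 [ 3.71792002e-05 -1.00145541e-04  2.87521799e+00]
[-433.3777387  -519.58437796  -56.1005259 ]
```

Emit:
step_arm:
  targets:
    - [[0, 0, -0.0888], [0, 0, -10], 85]
    - [[0, 0, -0.0888], [0, 0, -20], 85]
    - [[0, 0, -0.0888], [0, 0, -20], 85]
    - [[0, 0, 0], [-16.5, -36, 0], 85]
    - [[0, 0, 0], [-16.5, -36, 0], 85]

```text
time: 1.22
tool_pos: [0.2794, 0.5506, 0.3557]
tcp_rot: [0.186, 3.134, 0.006]
wrist_force: [0.6, 0.8, 0.2]
width: 0.993
grip_force: 0.0
```

Emit:
step_arm:
  targets:
    - [[0, 0, 0], [-16.5, -36, 0], 85]
    - [[0, 0, 0], [-16.5, -36, 0], 85]
    - [[0, 0, 0], [-16.5, -36, 0], 85]
    - [[0, 0, 0], [-16.5, -36, 0], 85]
    - [[0, 0, 0], [-16.5, -36, 0], 85]

```text
time: 1.63
tool_pos: [0.3395, 0.359, 0.3541]
tcp_rot: [0.19, 3.135, 0.001]
wrist_force: [2.0, -0.1, 1.2]
width: 0.996
grip_force: 0.0
```

Emit:
step_arm:
  targets:
    - [[0, 0, 0], [-16.5, -36, 0], 85]
    - [[0, 0, 0], [-16.5, -36, 0], 85]
    - [[0, 0, 0], [-16.5, -36, 0], 85]
    - [[0, 0, 0], [-16.5, -36, 0], 85]
    - [[0, 0, 0], [-16.5, -36, 0], 85]

```text
time: 2.05
tool_pos: [0.3995, 0.1703, 0.3543]
tcp_rot: [0.19, 3.135, 0.001]
wrist_force: [1.6, 0.3, -0.2]
width: 0.993
grip_force: 0.0
```

Emit:
step_arm:
  targets:
    - [[0, 0, 0], [-16.5, -36, 0], 85]
    - [[0, 0, 0], [-16.5, -36, 0], 85]
    - [[0, 0, 0], [-16.5, -36, 0], 85]
    - [[0, 0, 0], [0, 0, 0], 85]
    - [[0, 0, 0], [0, 0, 0], 85]

```text
time: 2.47
tool_pos: [0.4359, 0.0569, 0.3541]
tcp_rot: [0.199, 3.135, 0.0]
wrist_force: [0.5, 0.7, 0.7]
width: 1.001
grip_force: 0.0
```

```bash
python3 - <<'E'
from h import *
s=read_state();print(s["tool_pos"],s["tcp_rot"],s["time"],s["wrist_force"])
im=read_camera("wrist");c=calibration("wrist");cv2.imwrite("pics/w1.png",im[:,:,::-1]);np.savez("w1",**c)
for q in ["stop_disc","stop_hinge","stop_foot","stop_carriage"]:print(q,tip_of("wrist",q)[:2])
E
```

```text
[0.43591116 0.05686584 0.35409601] [1.99022148e-01 3.13494965e+00 3.49084572e-04] 2.4667 [0.48944474 0.73465158 0.67373454]
stop_disc [{'at': [402.3, 199.0], 'score': 0.62}]
stop_hinge [{'at': [330.7, 209.4], 'score': 0.6}]
stop_foot [{'at': [324.0, 200.9], 'score': 0.72}]
stop_carriage [{'at': [317.2, 210.9], 'score': 0.79}]
```

View pics/w1.png

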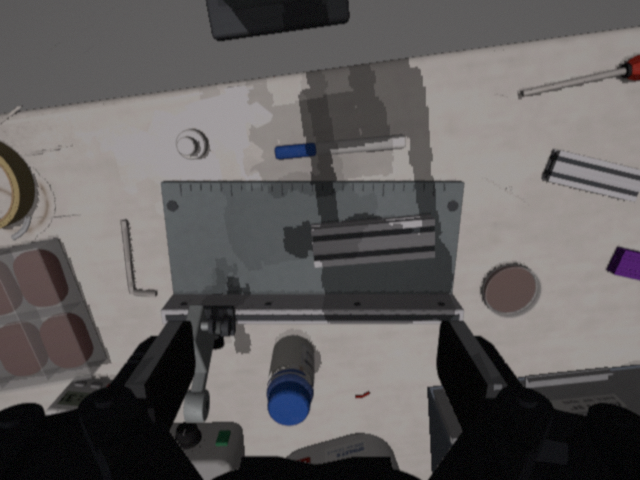

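The wrist view is square to the jig. The plate's front corners are at (162,181) and (464,181), the fence top runs along rows 310–319, and the disc is at about (199,404). The bar spans (312,222)–(436,266).

```bash
python3 - <<'E'
from h import *
im=cv2.imread("pics/w1.png");g=cv2.cvtColor(im,cv2.COLOR_BGR2GRAY)
print("rows col390",[(r,int(g[r,385:395].mean())) for r in range(286,324)])
b=cv2.resize(im[280:425,150:260],None,fx=4,fy=4,interpolation=cv2.INTER_CUBIC)
e=cv2.resize(im[170:330,440:480],None,fx=3.6,fy=3.6,interpolation=cv2.INTER_CUBIC)
e2=cv2.resize(im[170:330,150:190],None,fx=3.6,fy=3.6,interpolation=cv2.INTER_CUBIC)
o=np.zeros((580,760,3),np.uint8);o[:b.shape[0],:440]=b;o[:e2.shape[0],450:594]=e2;o[:e.shape[0],600:744]=e
cv2.imwrite("pics/w1c.png",o)
E
```

```text
rows col390 [(286, 52), (287, 53), (288, 53), (289, 52), (290, 51), (291, 46), (292, 41), (293, 41), (294, 43), (295, 46), (296, 47), (297, 45), (298, 45), (299, 45), (300, 45), (301, 46), (302, 45), (303, 45), (304, 45), (305, 45), (306, 45), (307, 45), (308, 49), (309, 59), (310, 71), (311, 80), (312, 86), (313, 84), (314, 66), (315, 41), (316, 31), (317, 30), (318, 30), (319, 34), (320, 52), (321, 74), (322, 89), (323, 109)]
```

View pics/w1c.png

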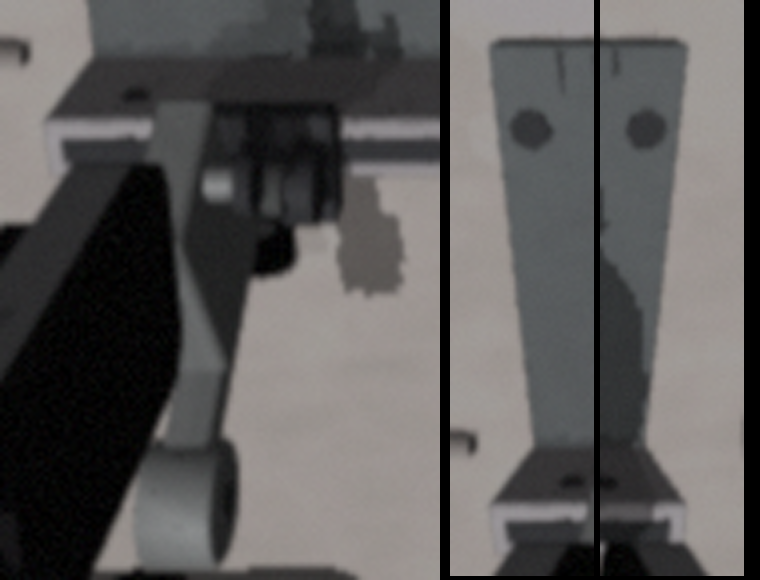

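```bash
python3 - <<'E'
from h import *
w=dict(np.load("w1.npz"));t=calibration("top");s=calibration("side")
J=np.array([[-120,-150,10],[-120,150,10],[0,-150,48],[0,150,48],[16,-150,48],[16,150,48]])/1e3
U=[[161.9,182.8],[463.6,182.8],[162.5,309.8],[463.3,309.8]]
pj,r=fit([(w,J[:4],U)],[.55,.04,-.12]);print("jig",pj,r.round(1))
print("base row",proj(w,pose(pj,[[0,.05,.01],[16e-3,.05,.048]])).round(1), "want 291.5, 320.5")
k=lambda l:np.array(l)/5+[300,200]
Jt=np.array([[-120,150,10],[-120,-150,10],[0,150,48],[0,-150,48],[16,150,48],[16,-150,48]])/1e3
pt=k([[18,412],[693,503],[52,140],[740,230],[50,98],[747,192]])
print("top resid",(proj(t,pose(pj,Jt))-pt).round(1).tolist())
pj2,r=fit([(w,J[:4],U),(t,Jt,pt)],pj);print(pj2,r.round(1).tolist())
# leaf: th, hinge y
def pts(th,y):
    f=lambda u,z,yy:[.008-(u*np.cos(th)-z*np.sin(th)),yy,.068+u*np.sin(th)+z*np.cos(th)]
    return np.array([f(.072,.006,y),f(.028,-.047,y+.006),[.008,y,.068]])
def res(p,sep=False):
    X=pose(pj,pts(*p))
    e=np.r_[proj(w,X)-[[199,402.3],[200.9,324.0],[209.4,330.7]], (proj(t,X)-[[434.1,218.1],[0,0],[428,235]])[[0,2]],(proj(s,X)-[[437.4,234.9],[0,0],[413.7,284.6]])[[0,2]]]
    return e.ravel()
q=least_squares(res,[2.,-.098],loss="soft_l1");print("th,y",q.x,res(q.x).reshape(-1,2).round(1).tolist())
q2=least_squares(lambda p:res(p)[:6],[2.,-.098]);print("wrist only",q2.x)
B=np.array([[20,60,30],[20,-60,30],[-20,-60,30],[-20,60,30]])/1e3
pb,r=fit([(t,B,k([[98,257],[378,270],[376,362],[95,350]]))],[.6,-.1,-.1])
co,sn=np.cos(pj[2]),np.sin(pj[2]);R=np.array([[co,sn],[-sn,co]])
print("bar in jig",R@(pb[:2]-pj[:2]),pb[2]-pj[2])
st=read_state();print("tcp in jig",R@(st["tool_pos"][:2]-pj[:2]))
T=Ro.from_rotvec(st["tcp_rot"]).as_matrix();print("tool yaw rel jig",np.arctan2(-T[0,1],T[1,1])-pj[2],T[:,2])
np.save("jig",pj);print("disc jig",pts(*q.x)[0])
E
```

```text
jig [ 0.55088777  0.03956661 -0.12467755] [[-1.6 -0.1]
 [ 1.7 -0.2]
 [-1.7  0.6]
 [ 1.6  0.6]]
base row [[359.7 293.8]
 [363.  324.8]] want 291.5, 320.5
top resid [[-2.3, -1.0], [-0.7, -0.6], [-2.4, -2.6], [0.9, -1.7], [-1.0, -1.6], [0.5, -1.6]]
[ 0.55005613  0.03917486 -0.12405022] [[-2.3, -0.8], [1.2, -1.1], [-2.3, 0.0], [1.2, -0.2], [-2.1, -0.6], [-0.5, -0.2], [-2.2, -2.2], [1.1, -1.4], [-0.8, -1.2], [0.6, -1.3]]
th,y [ 2.02338988 -0.09760473] [[-3.4, 2.3], [0.2, -0.4], [0.4, -2.8], [1.4, -3.2], [-1.4, 1.4], [-1.4, 1.0], [-0.3, -3.0]]
wrist only [ 2.02325802 -0.09673955]
bar in jig [-0.06502441  0.05657719] 0.09161445964208913
tcp in jig [-0.11734948  0.00610008]
tool yaw rel jig 0.005692356506784707 [-3.01030323e-05  3.64709533e-04 -9.99999933e-01]
disc jig [ 0.04488145 -0.09760473  0.13012695]
```

Emit:
step_arm:
  targets:
    - [[0, 0, 0.0057], [-32, -20.8, 14], 45]
    - [[0, 0, 0], [-32, -20.8, 14], 45]
    - [[0, 0, 0], [-32, -20.8, 14], 45]
    - [[0, 0, 0], [-32, -20.8, 14], 45]
    - [[0, 0, 0], [-32, -20.8, 14], 45]

```text
time: 3.13
tool_pos: [0.5826, -0.0636, 0.2832]
tcp_rot: [0.195, 3.135, 0.0]
wrist_force: [0.3, 0.6, 1.3]
width: 0.53
grip_force: 0.0
```

Emit:
step_arm:
  targets:
    - [[0, 0, 0], [0, 0, 20], 45]
    - [[0, 0, 0], [0, 0, 0], 45]
    - [[0, 0, 0], [0, 0, 0], 45]
    - [[0, 0, 0], [0, 0, 0], 45]

```text
time: 3.47
tool_pos: [0.5809, -0.0628, 0.2645]
tcp_rot: [-0.196, -3.135, -0.0]
wrist_force: [0.1, 0.6, 0.7]
width: 0.53
grip_force: 0.0
```

```bash
cat > st.py <<'E'
from h import *
pj=np.load("jig.npy");co,sn=np.cos(pj[2]),np.sin(pj[2]);R=np.array([[co,sn],[-sn,co]])
def tj():
    s=read_state();T=Ro.from_rotvec(s["tcp_rot"]).as_matrix()
    F=s["wrist_force"]
    print("t",s["time"],"tcp jig mm",(np.r_[R@(s["tool_pos"][:2]-pj[:2]),s["tool_pos"][2]]*1e3).round(1),"yaw",round(np.arctan2(-T[0,1],T[1,1])-pj[2],4),"F jig",np.r_[R@F[:2],F[2]].round(2),"w",round(s["width"]*85.4,1),"g",s["grip_force"])
    return s
E
python3 - <<'E'
from st import *
tj();im=read_camera("wrist");c=calibration("wrist");cv2.imwrite("pics/w2.png",im[:,:,::-1]);np.savez("w2",**c)
for q in ["stop_disc","stop_hinge","stop_foot"]:print(q,tip_of("wrist",q)[:2])
X=pose(pj,[[.045,-.0976,.130],[.045,-.0896,.130],[.045,-.1056,.13]]);print(proj(c,X))
E
```

```text
t 3.4667 tcp jig mm [ 42.6 -97.9 264.5] yaw -0.0003 F jig [0.05 0.65 0.67] w 45.2 g 0.0
stop_disc [{'at': [269.7, 315.0], 'score': 0.97}]
stop_hinge [{'at': [176.0, 317.3], 'score': 0.64}]
stop_foot [{'at': [128.5, 328.2], 'score': 0.9}]
[[319.42327816 265.08480001]
 [334.79757575 265.07374089]
 [304.04951029 265.09585876]]
```

View pics/w2.png

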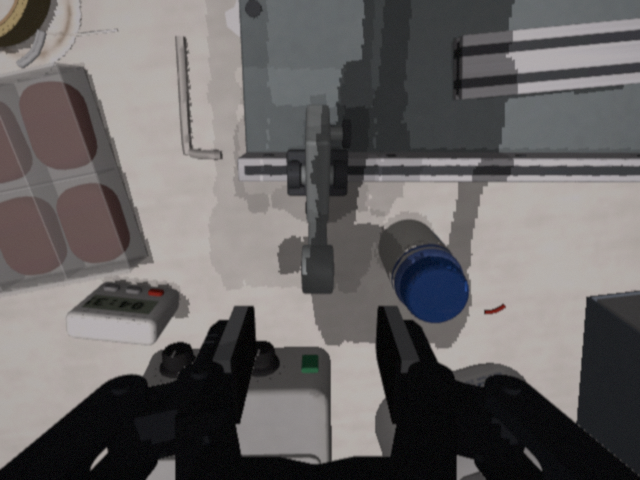

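The disc sits between the fingers at about (317,269), with the finger centre at about column 315, so they are well aligned. I'll descend and pinch.

Emit:
step_arm:
  targets:
    - [[0, 0, 0], [-3, -0.8, 20], 45]
    - [[0, 0, 0], [0, 0, 20], 40]
    - [[0, 0, 0], [0, 0, 20], 35]
    - [[0, 0, 0], [0, 0, 20], 30]
    - [[0, 0, 0], [0, 0, 0], 25]

```text
time: 4.08
tool_pos: [0.5814, -0.0648, 0.1806]
tcp_rot: [-0.198, -3.129, -0.001]
wrist_force: [-1.1, -0.1, -0.0]
width: 0.288
grip_force: 0.0
```

Emit:
step_arm:
  grip_force: 20
  targets:
    - [[0, 0, 0], [0, 0, 0], 20]
    - [[0, 0, 0], [0, 0, 0], 19]
    - [[0, 0, 0], [0, 0, 0], 18]

```text
time: 4.33
tool_pos: [0.584, -0.0641, 0.1849]
tcp_rot: [0.2, 3.135, 0.004]
wrist_force: [-1.0, 6.3, -4.9]
width: 0.209
grip_force: 3.1
```

Emit:
step_arm:
  targets:
    - [[0, 0, 0], [0, 0, 0], 17]
    - [[0, 0, 0], [0, 0, 0], 16.5]

```text
time: 4.5
tool_pos: [0.5841, -0.0636, 0.185]
tcp_rot: [0.2, 3.135, 0.006]
wrist_force: [-0.1, 8.2, -3.4]
width: 0.196
grip_force: 4.0
```

```bash
python3 - <<'E'
from st import *
tj()
E
```

```text
t 4.5 tcp jig mm [ 45.8 -98.2 185. ] yaw -0.0029 F jig [-1.11  8.08 -3.37] w 16.7 g 4.028172791004181
```

Emit:
step_arm:
  targets:
    - [[0, 0, 0], [0, 1, 0], 16.5]
    - [[0, 0, 0], [0, 0, 0], 16.5]

```text
time: 4.67
tool_pos: [0.5845, -0.0633, 0.1853]
tcp_rot: [0.199, 3.134, 0.003]
wrist_force: [-1.4, 6.1, -2.9]
width: 0.192
grip_force: 2.9
```

Emit:
step_arm:
  targets:
    - [[0, 0, 0], [0, 1, 0], 16.3]
    - [[0, 0, 0], [0, 0, 0], 16.3]

```text
time: 4.83
tool_pos: [0.585, -0.063, 0.1856]
tcp_rot: [0.199, 3.133, 0.001]
wrist_force: [-0.5, 4.1, 0.0]
width: 0.19
grip_force: 2.2
```

Emit:
step_arm:
  grip_force: 20
  targets:
    - [[0, 0, 0], [0, 0, 0], 15]
    - [[0, 0, 0], [0, 0, 0], 14]
    - [[0, 0, 0], [0, 0, 0], 14]

```text
time: 5.08
tool_pos: [0.5851, -0.063, 0.1856]
tcp_rot: [0.2, 3.133, 0.002]
wrist_force: [-0.5, 5.3, 1.2]
width: 0.181
grip_force: 20.2
```

```bash
python3 - <<'E'
from st import *
tj()
a=np.r_[np.arange(2.1,.15,-.1),.083];x=-72.25*np.cos(a);z=72.25*np.sin(a)
d=np.c_[-np.diff(x),-np.diff(z)].round(1);print(d.tolist())
E
```

```text
t 5.0833 tcp jig mm [ 46.7 -97.5 185.6] yaw -0.0027 F jig [-1.13  5.15  1.19] w 15.5 g 20.202220380306244
[[6.4, -3.3], [6.7, -2.7], [6.9, -2.0], [7.1, -1.3], [7.2, -0.6], [7.2, 0.2], [7.2, 0.9], [7.0, 1.6], [6.9, 2.3], [6.6, 3.0], [6.3, 3.6], [5.9, 4.2], [5.4, 4.8], [4.9, 5.3], [4.4, 5.7], [3.8, 6.2], [3.1, 6.5], [2.5, 6.8], [1.8, 7.0], [1.2, 8.4]]
```

Emit:
step_arm:
  targets:
    - [[0, 0, 0], [0, 1.5, 0], 14]
    - [[0, 0, 0], [0, 0, 0], 14]

```text
time: 5.25
tool_pos: [0.5852, -0.0625, 0.1855]
tcp_rot: [0.199, 3.133, -0.002]
wrist_force: [-1.6, 0.3, 4.1]
width: 0.185
grip_force: 20.6
```

Emit:
step_arm:
  targets:
    - [[0, 0, 0], [6.4, 0, -3.3], 14]
    - [[0, 0, 0], [6.7, 0, -2.7], 14]
    - [[0, 0, 0], [6.9, 0, -2.0], 14]

```text
time: 5.5
tool_pos: [0.5661, -0.0601, 0.1936]
tcp_rot: [0.199, 3.13, -0.001]
wrist_force: [4.3, -0.5, 1.8]
width: 0.185
grip_force: 20.3
```

Emit:
step_arm:
  targets:
    - [[0, 0, 0], [0, 0, 0], 14]

```text
time: 5.58
tool_pos: [0.565, -0.0599, 0.1939]
tcp_rot: [0.199, 3.131, -0.001]
wrist_force: [2.4, 1.0, 4.7]
width: 0.182
grip_force: 20.9
```

```bash
python3 - <<'E'
from st import *
tj()
E
```

```text
t 5.5833 tcp jig mm [ 26.4 -97.  193.9] yaw -0.0025 F jig [2.26 1.3  4.71] w 15.5 g 20.935147404670715
```

Emit:
step_arm:
  targets:
    - [[0, 0, 0], [7.1, 0, -1.3], 14]
    - [[0, 0, 0], [7.2, 0, -0.6], 14]
    - [[0, 0, 0], [7.2, 0, 0.2], 14]
    - [[0, 0, 0], [7.2, 0, 0.9], 14]
    - [[0, 0, 0], [7.0, 0, 1.6], 14]

```text
time: 6.0
tool_pos: [0.5302, -0.0554, 0.1932]
tcp_rot: [0.199, 3.131, -0.001]
wrist_force: [3.0, -0.3, 8.3]
width: 0.185
grip_force: 22.8
```

Emit:
step_arm:
  targets:
    - [[0, 0, 0], [6.9, 0, 2.3], 14]
    - [[0, 0, 0], [6.6, 0, 3.0], 14]
    - [[0, 0, 0], [6.3, 0, 3.6], 14]

```text
time: 6.25
tool_pos: [0.5098, -0.0528, 0.1841]
tcp_rot: [0.199, 3.133, -0.001]
wrist_force: [0.4, 0.2, 8.8]
width: 0.185
grip_force: 25.4
```

```bash
python3 - <<'E'
from st import *
tj()
E
```

```text
t 6.25 tcp jig mm [-29.3 -96.8 184.1] yaw -0.0024 F jig [0.34 0.25 8.77] w 15.8 g 25.3730571269989
```

Emit:
step_arm:
  targets:
    - [[0, 0, 0], [6.4, 0, 3.4], 14]
    - [[0, 0, 0], [5.9, 0, 4.2], 14]
    - [[0, 0, 0], [4.9, 0, 5.3], 14]
    - [[0, 0, 0], [4.4, 0, 5.7], 14]
    - [[0, 0, 0], [3.8, 0, 6.2], 14]

```text
time: 6.67
tool_pos: [0.4828, -0.0493, 0.1571]
tcp_rot: [-0.199, -3.133, 0.001]
wrist_force: [-1.7, -0.5, 5.4]
width: 0.182
grip_force: 27.9
```

Emit:
step_arm:
  targets:
    - [[0, 0, 0], [3.1, 0, 6.5], 14]
    - [[0, 0, 0], [2.5, 0, 6.8], 14]

```text
time: 6.83
tool_pos: [0.4767, -0.0486, 0.1433]
tcp_rot: [-0.199, -3.131, 0.0]
wrist_force: [-1.8, -1.0, 5.9]
width: 0.186
grip_force: 28.7
```

```bash
python3 - <<'E'
from st import *
tj()
E
```

```text
t 6.8333 tcp jig mm [-62.6 -96.7 143.3] yaw -0.0023 F jig [-1.7  -1.22  5.86] w 15.9 g 28.656781911849976
```

Emit:
step_arm:
  targets:
    - [[0, 0, 0], [1.8, 0, 6.0], 14]
    - [[0, 0, 0], [0.8, 0, 4.0], 14]
    - [[0, 0, 0], [0.3, 0, 2.0], 14]
    - [[0, 0, 0], [0, 0, 0], 14]

```text
time: 7.17
tool_pos: [0.4737, -0.0482, 0.1307]
tcp_rot: [-0.199, -3.13, 0.0]
wrist_force: [-4.0, -0.4, 2.7]
width: 0.183
grip_force: 28.8
```

Emit:
step_arm:
  targets:
    - [[0, 0, 0], [0, 0, 1.5], 14]
    - [[0, 0, 0], [0, 0, 0], 14]

```text
time: 7.33
tool_pos: [0.4736, -0.0481, 0.1295]
tcp_rot: [-0.199, -3.129, 0.0]
wrist_force: [-6.8, -1.6, 3.5]
width: 0.184
grip_force: 29.1
```

Emit:
step_arm:
  targets:
    - [[0, 0, 0], [0, 0, 1], 14]
    - [[0, 0, 0], [0, 0, 0], 14]

```text
time: 7.5
tool_pos: [0.4735, -0.0481, 0.1285]
tcp_rot: [-0.199, -3.129, 0.0]
wrist_force: [-7.4, -2.3, 4.3]
width: 0.184
grip_force: 29.3
```

Emit:
step_arm:
  targets:
    - [[0, 0, 0], [1.2, 0, 1], 14]
    - [[0, 0, 0], [0, 0, 0], 14]

```text
time: 7.67
tool_pos: [0.4733, -0.0481, 0.128]
tcp_rot: [-0.199, -3.132, 0.0]
wrist_force: [-5.0, -1.7, 4.9]
width: 0.188
grip_force: 29.2
```

Emit:
step_arm:
  targets:
    - [[0, 0, 0], [0, 0, 1], 14]
    - [[0, 0, 0], [0, 0, 0], 14]

```text
time: 7.83
tool_pos: [0.4733, -0.0481, 0.127]
tcp_rot: [-0.199, -3.132, 0.0]
wrist_force: [-5.3, -0.6, 4.6]
width: 0.18
grip_force: 29.3
```

Emit:
step_arm:
  targets:
    - [[0, 0, 0], [0, 0, 1], 14]
    - [[0, 0, 0], [0, 0, 0], 14]

```text
time: 8.0
tool_pos: [0.4733, -0.0481, 0.126]
tcp_rot: [-0.199, -3.131, 0.0]
wrist_force: [-5.7, -2.2, 4.5]
width: 0.186
grip_force: 29.4
```

Emit:
step_arm:
  targets:
    - [[0, 0, 0], [0, 0, 1], 14]
    - [[0, 0, 0], [0, 0, 0], 14]

```text
time: 8.17
tool_pos: [0.4732, -0.0481, 0.1249]
tcp_rot: [-0.199, -3.131, 0.0]
wrist_force: [-6.2, -1.6, 4.7]
width: 0.189
grip_force: 29.5
```

Emit:
step_arm:
  targets:
    - [[0, 0, 0], [0, 0, 1], 14]
    - [[0, 0, 0], [0, 0, 0], 14]

```text
time: 8.33
tool_pos: [0.4732, -0.0481, 0.1239]
tcp_rot: [-0.199, -3.131, 0.0]
wrist_force: [-5.7, -1.4, 4.7]
width: 0.183
grip_force: 29.5
```

```bash
python3 - <<'E'
from st import *
tj();im=read_camera("side");cv2.imwrite("pics/s2.png",cv2.resize(im[190:370,310:520],None,fx=3,fy=3,interpolation=cv2.INTER_CUBIC)[:,:,::-1])
E
```

```text
t 8.3333 tcp jig mm [-66.2 -96.6 123.9] yaw -0.0023 F jig [-5.52 -2.13  4.72] w 15.6 g 29.469014704227448
```

View pics/s2.png

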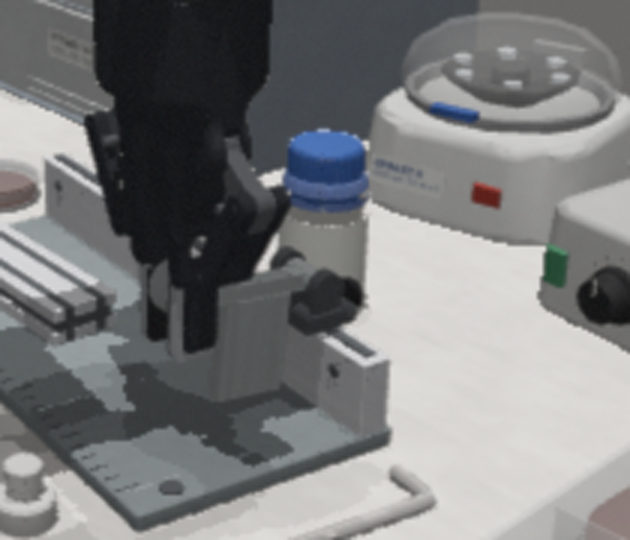

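The side view shows the leaf roughly level with the fingers still on the disc. I'll keep lowering until the hinge end-stop is felt.

Emit:
step_arm:
  targets:
    - [[0, 0, 0], [0.5, 0, 1], 14]
    - [[0, 0, 0], [0, 0, 0], 14]

```text
time: 8.55
tool_pos: [0.4731, -0.0481, 0.1231]
tcp_rot: [-0.199, -3.132, 0.0]
wrist_force: [-4.8, -2.2, 4.8]
width: 0.186
grip_force: 29.5
```

Emit:
step_arm:
  targets:
    - [[0, 0, 0], [0, 0, 1], 14]
    - [[0, 0, 0], [0, 0, 0], 14]

```text
time: 8.72
tool_pos: [0.4731, -0.0481, 0.1221]
tcp_rot: [-0.199, -3.132, 0.0]
wrist_force: [-5.1, -2.4, 4.3]
width: 0.185
grip_force: 29.5
```

Emit:
step_arm:
  targets:
    - [[0, 0, 0], [0, 0, 1], 14]
    - [[0, 0, 0], [0, 0, 0], 14]

```text
time: 8.88
tool_pos: [0.4731, -0.0481, 0.1211]
tcp_rot: [-0.199, -3.132, 0.0]
wrist_force: [-5.0, -1.8, 3.3]
width: 0.181
grip_force: 29.5
```

```bash
python3 - <<'E'
from st import *
W=np.array([[.5851,-.063,.1856],[.565,-.0599,.1939],[.5302,-.0554,.1932],[.5098,-.0528,.1841],[.4828,-.0493,.1571],[.4767,-.0486,.1433],[.4737,-.0482,.1307],[.4733,-.0481,.126],[.4731,-.0481,.1211]])
X=(R@(W[:,:2]-pj[:2]).T).T[:,0]*1e3;Z=W[:,2]*1e3
f=lambda p:np.hypot(X-p[0],Z-p[1])-72.25
q=least_squares(f,[8,122]);print(q.x,q.fun.round(2))
print("theta",np.arctan2(Z-q.x[1],q.x[0]-X)-.0831)
g=lambda p:np.hypot(X-p[0],Z-p[1])-p[2]
q=least_squares(g,[8,122,72]);print(q.x,q.fun.round(2))
c=calibration("side");im=read_camera("side");cv2.imwrite("pics/s3.png",im[:,:,::-1])
print(tip_of("side","stop_disc")[:2],proj(c,pose(pj,[[-.064,-.0966,.074],[.008,-.0966,.068]])))
E
```

```text
[  6.88837198 123.40206622] [ 1.6   0.89 -0.73 -1.59 -0.45  0.08  0.68  0.77  0.96]
theta [ 2.05708107  1.75733521  1.26772597  0.9502839   0.40546114  0.19560392
  0.01713698 -0.0475133  -0.11455127]
[  9.77756018 119.15707602  76.22033508] [-0.21  0.34  0.1  -0.44  0.16  0.12  0.11 -0.05 -0.14]
[{'at': [286.1, 369.7], 'score': 0.68}] [[370.76169072 289.42286878]
 [412.95447711 281.3261939 ]]
```

Emit:
step_arm:
  targets:
    - [[0, 0, 0], [0, 0, 0], 20]
    - [[0, 0, 0], [0, 0, 0], 30]
    - [[0, 0, 0], [0, 0, 0], 36]
    - [[0, 0, 0], [0, 0, -20], 36]
    - [[0, 0, 0], [0, 0, -30], 20]

```text
time: 9.4
tool_pos: [0.4717, -0.0475, 0.1688]
tcp_rot: [-0.199, -3.128, -0.002]
wrist_force: [0.4, 0.2, -0.6]
width: 0.292
grip_force: 0.0
```

Emit:
step_arm:
  targets:
    - [[0, 0, 0], [-3, 0, 0], 0]
    - [[0, 0, 0], [0, 0, 0], 0]
    - [[0, 0, 0], [0, 0, 0], 0]

```text
time: 9.65
tool_pos: [0.4774, -0.0483, 0.1715]
tcp_rot: [0.199, 3.135, 0.0]
wrist_force: [0.4, 1.2, 1.5]
width: -0.001
grip_force: 0.0
```

```bash
python3 - <<'E'
from st import *
tj()
im=read_camera("side");c=calibration("side");cv2.imwrite("pics/s4.png",im[:,:,::-1])
print(tip_of("side","stop_disc")[:2],tip_of("side","stop_foot")[:2])
for th in (0,.1,.2):
  f=lambda u,z,yy:[.008-(u*np.cos(th)-z*np.sin(th)),yy,.068+u*np.sin(th)+z*np.cos(th)]
  print(th,proj(c,pose(pj,[f(.072,.006,-.0966),f(.028,-.047,-.0906)])).round(1).tolist())
E
```

```text
t 9.65 tcp jig mm [-62.  -96.3 171.5] yaw -0.0024 F jig [0.22 1.27 1.45] w -0.1 g 0.0
[{'at': [285.6, 368.1], 'score': 0.62}] [{'at': [313.8, 391.5], 'score': 0.62}]
0 [[370.8, 289.4], [393.6, 313.6]]
0.1 [[371.4, 284.5], [391.1, 312.5]]
0.2 [[372.5, 279.6], [388.7, 311.1]]
```

Next I'll press gently on top of the disc with shut fingertips to confirm it is fully down. Contact is expected at TCP z of about 0.160.

Emit:
step_arm:
  targets:
    - [[0, 0, 0], [0, 0, 5], 0]
    - [[0, 0, 0], [0, 0, 3], 0]
    - [[0, 0, 0], [0, 0, 1], 0]
    - [[0, 0, 0], [0, 0, 0], 0]

```text
time: 10.13
tool_pos: [0.4766, -0.0483, 0.1616]
tcp_rot: [-0.199, -3.133, -0.0]
wrist_force: [-0.4, -0.0, 0.3]
width: 0.006
grip_force: 0.0
```

Emit:
step_arm:
  targets:
    - [[0, 0, 0], [0, 0, 1], 0]
    - [[0, 0, 0], [0, 0, 1], 0]
    - [[0, 0, 0], [0, 0, 0], 0]

```text
time: 10.38
tool_pos: [0.4773, -0.0484, 0.1605]
tcp_rot: [-0.199, -3.135, 0.0]
wrist_force: [-0.0, 0.7, 0.1]
width: 0.002
grip_force: 0.0
```

Emit:
step_arm:
  targets:
    - [[0, 0, 0], [0, 0, 1], 0]
    - [[0, 0, 0], [0, 0, 0], 0]

```text
time: 10.55
tool_pos: [0.4774, -0.0484, 0.1596]
tcp_rot: [0.2, 3.135, -0.0]
wrist_force: [0.2, 0.0, 0.1]
width: -0.003
grip_force: 0.0
```

Emit:
step_arm:
  targets:
    - [[0, 0, 0], [0, 0, 1], 0]
    - [[0, 0, 0], [0, 0, 0], 0]

```text
time: 10.72
tool_pos: [0.4775, -0.0484, 0.1593]
tcp_rot: [0.2, 3.135, -0.0]
wrist_force: [-0.7, -0.1, 5.7]
width: -0.0
grip_force: 2.5
```

The leaf is fully down: it made firm contact at z = 0.159 and took 5.7 N without giving. Next is the bar. I'll open to 45 mm, go in front of it and lower.

Emit:
step_arm:
  targets:
    - [[0, 0, 0], [0, 0, -20], 20]
    - [[0, 0, 0], [12.5, 37, -5], 45]
    - [[0, 0, 0], [12.5, 38, 0], 45]
    - [[0, 0, 0], [12.5, 38, 0], 45]
    - [[0, 0, 0], [12.5, 38, 0], 45]

```text
time: 11.13
tool_pos: [0.4466, 0.1089, 0.1841]
tcp_rot: [0.202, 3.134, 0.001]
wrist_force: [1.8, 0.1, 0.2]
width: 0.527
grip_force: 0.0
```

Emit:
step_arm:
  targets:
    - [[0, 0, 0], [0, 2, 25], 45]
    - [[0, 0, 0], [0, 0, 25], 45]
    - [[0, 0, 0], [0, 0, 20], 45]
    - [[0, 0, 0], [0, 0, 15], 45]
    - [[0, 0, 0], [0, 0, 0], 45]

```text
time: 11.55
tool_pos: [0.4443, 0.1095, 0.0954]
tcp_rot: [-0.198, -3.129, 0.003]
wrist_force: [-1.0, -0.2, -0.9]
width: 0.528
grip_force: 0.0
```

```bash
python3 - <<'E'
from st import *
tj();im=read_camera("wrist");cv2.imwrite("pics/w5.png",im[:,:,::-1])
E
```

```text
t 11.55 tcp jig mm [-114.5   56.1   95.4] yaw -0.0018 F jig [-0.96 -0.29 -0.88] w 45.1 g 0.0
```

View pics/w5.png

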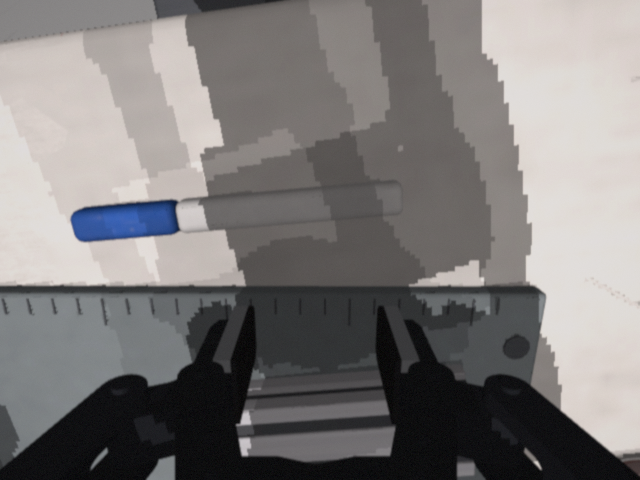

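```bash
python3 - <<'E'
from st import *
B=np.array([[20,60,30],[20,-60,30],[-20,-60,30],[-20,60,30]])/1e3
w=dict(np.load("w1.npz"));c=calibration("wrist")
# w1 view bar corners: front-left.. measured from picture: (-y front)(312,228) (+y front)(434,217) (+y back)(436,258) (-y back)(314,266)
pb,r=fit([(w,B,[[436,258],[314,266],[312,228],[434,217]])],[.49,.1,-.03]);print(pb,r.round(1).tolist())
print("bar jig",(R@(pb[:2]-pj[:2]))*1e3,pb[2]-pj[2])
print(proj(c,pose(pb,B)).round(0).tolist())
print(proj(c,pose(pj,[[-.12,.15,.01]])))
E
```

```text
[ 0.49428529  0.10683783 -0.04166461] [[-0.8, -1.1], [0.5, 0.3], [-1.0, -0.1], [1.4, 1.0]]
bar jig [-64.52861792  59.71026101] 0.08301294431888825
[[478.0, 466.0], [190.0, 485.0], [172.0, 406.0], [481.0, 384.0]]
[[550.83181771 289.28351978]]
```

The bar's left end at column ~476 agrees with the predicted ~479, so its centre is at jig y ≈ 60 mm and its right end is hidden behind the finger. I'll lower and push squarely into the fence.

Emit:
step_arm:
  targets:
    - [[0, 0, 0], [0, 3, 7], 45]
    - [[0, 0, 0], [0, 0, 0], 45]
    - [[0, 0, 0], [-6, 0, 0], 45]
    - [[0, 0, 0], [-6, 0, 0], 45]
    - [[0, 0, 0], [-6, 0, 0], 45]

```text
time: 12.02
tool_pos: [0.4667, 0.1104, 0.0925]
tcp_rot: [0.199, 3.134, 0.001]
wrist_force: [-1.0, 0.5, 0.3]
width: 0.531
grip_force: 0.4
```

Emit:
step_arm:
  targets:
    - [[0, 0, 0], [-6, 0, 0], 45]
    - [[0, 0, 0], [-6, 0, 0], 45]
    - [[0, 0, 0], [-6, 0, 0], 45]
    - [[0, 0, 0], [-6, 0, 0], 45]

```text
time: 12.35
tool_pos: [0.4898, 0.1072, 0.0916]
tcp_rot: [-0.2, -3.135, 0.0]
wrist_force: [-1.1, 0.4, 1.6]
width: 0.529
grip_force: 0.7
```

```bash
python3 - <<'E'
from st import *
tj()
E
```

```text
t 12.35 tcp jig mm [-69.1  59.5  91.6] yaw -0.0026 F jig [-1.12  0.25  1.55] w 45.1 g 0.662487605586648
```

Emit:
step_arm:
  targets:
    - [[0, 0, 0], [-5, 0, 0], 45]
    - [[0, 0, 0], [-5, 0, 0], 45]
    - [[0, 0, 0], [-3, 0, 0], 45]
    - [[0, 0, 0], [0, 0, 0], 45]

```text
time: 12.68
tool_pos: [0.503, 0.1056, 0.0916]
tcp_rot: [0.2, 3.134, 0.0]
wrist_force: [0.4, -0.4, 0.3]
width: 0.527
grip_force: 0.0
```

Emit:
step_arm:
  targets:
    - [[0, 0, 0], [-1, 0, 0], 45]
    - [[0, 0, 0], [0, 0, 0], 45]

```text
time: 12.85
tool_pos: [0.5032, 0.1056, 0.0916]
tcp_rot: [0.199, 3.135, 0.0]
wrist_force: [0.3, -0.2, 0.4]
width: 0.524
grip_force: 0.0
```

Emit:
step_arm:
  targets:
    - [[0, 0, 0], [-1, 0, 0], 45]
    - [[0, 0, 0], [0, 0, 0], 45]

```text
time: 13.02
tool_pos: [0.5038, 0.1055, 0.0915]
tcp_rot: [-0.199, -3.135, 0.0]
wrist_force: [-0.9, -0.5, 0.4]
width: 0.526
grip_force: 0.2
```

Emit:
step_arm:
  targets:
    - [[0, 0, 0], [-1, 0, 0], 45]
    - [[0, 0, 0], [0, 0, 0], 45]

```text
time: 13.18
tool_pos: [0.5049, 0.1053, 0.0915]
tcp_rot: [-0.199, -3.135, 0.0]
wrist_force: [-1.1, -0.4, 0.1]
width: 0.528
grip_force: 0.4
```

```bash
python3 - <<'E'
from st import *
tj()
E
```

```text
t 13.1833 tcp jig mm [-53.8  59.5  91.5] yaw -0.0023 F jig [-1.09 -0.53  0.13] w 45.1 g 0.36827222909778357
```

Emit:
step_arm:
  targets:
    - [[0, 0, 0], [-1, 0, 0], 45]
    - [[0, 0, 0], [0, 0, 0], 45]

```text
time: 13.35
tool_pos: [0.5061, 0.1052, 0.0916]
tcp_rot: [0.199, 3.135, -0.0]
wrist_force: [-0.4, 0.1, 0.3]
width: 0.527
grip_force: 0.4
```

Emit:
step_arm:
  targets:
    - [[0, 0, 0], [-1, 0, 0], 45]
    - [[0, 0, 0], [0, 0, 0], 45]

```text
time: 13.52
tool_pos: [0.5063, 0.1051, 0.0914]
tcp_rot: [-0.2, -3.133, 0.0]
wrist_force: [-4.4, 1.8, 3.3]
width: 0.524
grip_force: 2.1
```

Emit:
step_arm:
  targets:
    - [[0, 0, 0], [-1, 0, 0], 45]
    - [[0, 0, 0], [0, 0, 0], 45]

```text
time: 13.68
tool_pos: [0.5064, 0.1051, 0.0912]
tcp_rot: [-0.2, -3.131, 0.0]
wrist_force: [-5.7, 2.2, 5.7]
width: 0.527
grip_force: 3.4
```

Emit:
step_arm:
  targets:
    - [[0, 0, 0], [-1, 0, 0], 45]
    - [[0, 0, 0], [0, 0, 0], 45]

```text
time: 13.85
tool_pos: [0.5066, 0.105, 0.091]
tcp_rot: [-0.2, -3.129, 0.001]
wrist_force: [-8.3, 2.1, 5.9]
width: 0.526
grip_force: 4.4
```

The fence contact is clear, at 5–8 N. I'll back off, lift, and go round to the bar's left end with shut fingers.

Emit:
step_arm:
  targets:
    - [[0, 0, 0], [10, 0, 0], 45]
    - [[0, 0, 0], [7, 0, -20], 40]
    - [[0, 0, 0], [0, 0, -35], 20]
    - [[0, 0, 0], [-10, 30, 0], 0]
    - [[0, 0, 0], [-20, 30, 0], 0]

```text
time: 14.27
tool_pos: [0.5302, 0.1628, 0.1495]
tcp_rot: [0.202, 3.13, 0.002]
wrist_force: [0.6, -1.1, -0.4]
width: 0.052
grip_force: 0.0
```

Emit:
step_arm:
  targets:
    - [[0, 0, 0], [-16, 26, 0], 0]
    - [[0, 0, 0], [0, 0, 0], 0]
    - [[0, 0, 0], [0, 0, 0], 0]

```text
time: 14.52
tool_pos: [0.5498, 0.1876, 0.147]
tcp_rot: [0.196, 3.133, 0.001]
wrist_force: [0.2, 0.7, 0.2]
width: -0.003
grip_force: 0.0
```

```bash
python3 - <<'E'
from st import *
tj()
B=np.array([[20,60,30],[20,-60,30],[-20,-60,30],[-20,60,30]])/1e3
im=read_camera("top");c=calibration("top")
for b in cut_out("top","bar")[:3]:
    cs,_=cv2.findContours(b["region"].astype(np.uint8),cv2.RETR_EXTERNAL,cv2.CHAIN_APPROX_NONE);r=cv2.minAreaRect(max(cs,key=cv2.contourArea));print(b["score"],r)
im=read_camera("wrist");cv2.imwrite("pics/w6.png",im[:,:,::-1])
c=calibration("wrist");print(proj(c,pose(pj,[[-.041,.120,.03],[-.001,.120,.03],[-.041,0,.03]])))
E
```

```text
t 14.5167 tcp jig mm [-19.4 146.7 147. ] yaw -0.0005 F jig [0.1  0.7  0.19] w -0.3 g 0.0
0.8 ((214.40000915527344, 227.80001831054688), (39.84469223022461, 13.281564712524414), 18.43494987487793)
0.72 ((421.4113464355469, 256.2494812011719), (17.948408126831055, 43.570640563964844), 5.5275397300720215)
0.65 ((364.4099426269531, 244.62997436523438), (27.294322967529297, 18.667617797851562), 8.130102157592773)
[[265.96734985 237.21206623]
 [269.17328179 314.90386547]
 [  6.37268012 237.88417528]]
```

View pics/w6.png

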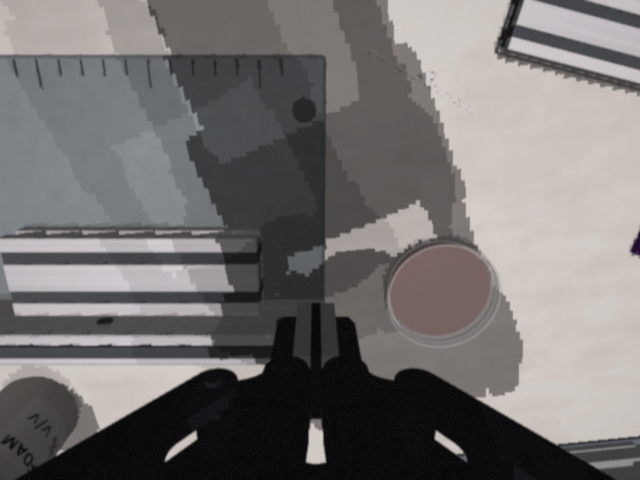

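The bar lies flat along the fence with its left end at about column 261 (jig y ≈ 118 mm), and the petri dish is clear. I'll lower and push in −y.

Emit:
step_arm:
  targets:
    - [[0, 0, 0], [2, 0, 25], 0]
    - [[0, 0, 0], [0, 0, 20], 0]
    - [[0, 0, 0], [0, 0, 9], 0]
    - [[0, 0, 0], [0, 0, 0], 0]

```text
time: 15.0
tool_pos: [0.5438, 0.1852, 0.0897]
tcp_rot: [-0.201, -3.129, 0.004]
wrist_force: [-0.2, 0.0, -0.2]
width: 0.002
grip_force: 0.0
```

Emit:
step_arm:
  targets:
    - [[0, 0, 0], [0, -6, 0], 0]
    - [[0, 0, 0], [0, -6, 0], 0]
    - [[0, 0, 0], [0, -6, 0], 0]
    - [[0, 0, 0], [0, -6, 0], 0]
    - [[0, 0, 0], [0, -6, 0], 0]

```text
time: 15.42
tool_pos: [0.5437, 0.1565, 0.0938]
tcp_rot: [0.2, 3.133, 0.002]
wrist_force: [0.7, 2.2, 2.1]
width: 0.003
grip_force: 1.2
```

```bash
python3 - <<'E'
from st import *
tj()
E
```

```text
t 15.4167 tcp jig mm [-21.7 115.2  93.8] yaw -0.0028 F jig [0.46 2.26 2.11] w 0.2 g 1.163278603926301
```

Emit:
step_arm:
  targets:
    - [[0, 0, 0], [0, -6, 0], 0]
    - [[0, 0, 0], [0, -6, 0], 0]
    - [[0, 0, 0], [0, -6, 0], 0]
    - [[0, 0, 0], [0, -6, 0], 0]
    - [[0, 0, 0], [0, -6, 0], 0]

```text
time: 15.83
tool_pos: [0.54, 0.1272, 0.0936]
tcp_rot: [0.2, 3.133, 0.002]
wrist_force: [-0.1, 3.0, 6.2]
width: 0.004
grip_force: 2.9
```

Emit:
step_arm:
  targets:
    - [[0, 0, 0], [0, -5, 0], 0]
    - [[0, 0, 0], [0, -5, 0], 0]
    - [[0, 0, 0], [0, -3, 0], 0]
    - [[0, 0, 0], [0, 0, 0], 0]

```text
time: 16.17
tool_pos: [0.5381, 0.1137, 0.0933]
tcp_rot: [0.2, 3.134, 0.001]
wrist_force: [1.0, 1.8, 4.1]
width: 0.003
grip_force: 1.4
```

```bash
python3 - <<'E'
from st import *
tj();im=read_camera("wrist");cv2.imwrite("pics/w7.png",im[:,:,::-1])
E
```

```text
t 16.1667 tcp jig mm [-21.9  72.   93.3] yaw -0.0029 F jig [0.74 1.9  4.07] w 0.3 g 1.4297059178352356
```

View pics/w7.png

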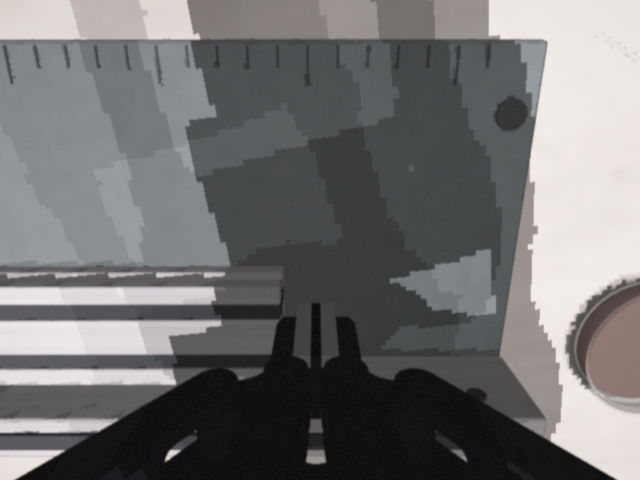

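The bar's end is at column 283, flush along the fence, with the finger pushing on it. I'll continue slowly and feel for the button.

Emit:
step_arm:
  targets:
    - [[0, 0, 0], [0, -4, 0], 0]
    - [[0, 0, 0], [0, -4, 0], 0]
    - [[0, 0, 0], [0, -2, 0], 0]
    - [[0, 0, 0], [0, 0, 0], 0]

```text
time: 16.55
tool_pos: [0.5362, 0.104, 0.0927]
tcp_rot: [0.2, 3.135, -0.0]
wrist_force: [0.5, 2.8, 3.0]
width: 0.001
grip_force: 1.6
```

Emit:
step_arm:
  targets:
    - [[0, 0, 0], [0, -1, 0], 0]
    - [[0, 0, 0], [0, -1, 0], 0]
    - [[0, 0, 0], [0, 0, 0], 0]

```text
time: 16.8
tool_pos: [0.5359, 0.1023, 0.0926]
tcp_rot: [-0.199, -3.135, 0.0]
wrist_force: [0.6, 2.7, 4.0]
width: -0.002
grip_force: 2.0
```

Emit:
step_arm:
  targets:
    - [[0, 0, 0], [0, -1, 0], 0]
    - [[0, 0, 0], [0, -1, 0], 0]
    - [[0, 0, 0], [0, 0, 0], 0]

```text
time: 17.05
tool_pos: [0.5356, 0.1003, 0.0926]
tcp_rot: [-0.199, -3.135, 0.0]
wrist_force: [-0.0, 2.7, 4.5]
width: -0.001
grip_force: 2.0
```

```bash
python3 - <<'E'
from st import *
tj()
E
```

```text
t 17.05 tcp jig mm [-22.8  58.4  92.6] yaw -0.0023 F jig [-0.38  2.69  4.51] w -0.1 g 2.0309895928949118
```

Emit:
step_arm:
  targets:
    - [[0, 0, 0], [-0.2, -1, 0], 0]
    - [[0, 0, 0], [0, -1, 0], 0]
    - [[0, 0, 0], [0, 0, 0], 0]

```text
time: 17.3
tool_pos: [0.5355, 0.0982, 0.0925]
tcp_rot: [-0.2, -3.135, 0.0]
wrist_force: [0.4, 3.1, 3.4]
width: -0.001
grip_force: 1.9
```

Emit:
step_arm:
  targets:
    - [[0, 0, 0], [-0.2, -1, 0], 0]
    - [[0, 0, 0], [0, -1, 0], 0]
    - [[0, 0, 0], [0, 0, 0], 0]

```text
time: 17.55
tool_pos: [0.5354, 0.0962, 0.0925]
tcp_rot: [-0.2, -3.135, 0.0]
wrist_force: [-0.4, 2.5, 4.3]
width: -0.002
grip_force: 1.8
```

Emit:
step_arm:
  targets:
    - [[0, 0, 0], [-0.2, -1, 0], 0]
    - [[0, 0, 0], [0, -1, 0], 0]
    - [[0, 0, 0], [0, 0, 0], 0]

```text
time: 17.8
tool_pos: [0.5354, 0.0941, 0.0925]
tcp_rot: [-0.2, -3.135, 0.0]
wrist_force: [0.5, 3.1, 4.7]
width: 0.0
grip_force: 1.7
```

Emit:
step_arm:
  targets:
    - [[0, 0, 0], [-0.2, -1, 0], 0]
    - [[0, 0, 0], [0, 0, 0], 0]

```text
time: 17.97
tool_pos: [0.5354, 0.0937, 0.0925]
tcp_rot: [-0.2, -3.135, -0.002]
wrist_force: [0.8, 4.9, 2.7]
width: -0.002
grip_force: 2.9
```

Emit:
step_arm:
  targets:
    - [[0, 0, 0], [-0.2, -1, 0], 0]
    - [[0, 0, 0], [0, 0, 0], 0]

```text
time: 18.13
tool_pos: [0.5355, 0.0934, 0.0926]
tcp_rot: [-0.201, -3.135, -0.004]
wrist_force: [0.5, 8.2, 3.5]
width: -0.001
grip_force: 4.3
```

Emit:
step_arm:
  targets:
    - [[0, 0, 0], [-0.2, -1, 0], 0]
    - [[0, 0, 0], [0, 0, 0], 0]

```text
time: 18.3
tool_pos: [0.5355, 0.0931, 0.0926]
tcp_rot: [-0.202, -3.135, -0.005]
wrist_force: [-0.4, 11.9, 3.2]
width: 0.001
grip_force: 5.8
```

```bash
python3 - <<'E'
from st import *
tj()
E
```

```text
t 18.3 tcp jig mm [-21.9  51.2  92.6] yaw -0.004 F jig [-1.89 11.8   3.25] w 0.1 g 5.7803938910365105
```

The button is felt at tcp y ≈ 51.8: the force climbs from 3 N to 12 N while the bar stops. Before the final press I'll re-seat the bar square to the fence from the front.

Emit:
step_arm:
  targets:
    - [[0, 0, 0], [0, 6, 0], 0]
    - [[0, 0, 0], [0, 8, -10], 0]
    - [[0, 0, 0], [0, 0, -35], 0]
    - [[0, 0, 0], [12, -5, -15], 20]
    - [[0, 0, 0], [20, -30, 0], 45]

```text
time: 18.72
tool_pos: [0.5063, 0.0768, 0.1578]
tcp_rot: [0.194, 3.125, 0.003]
wrist_force: [0.6, -1.2, 0.5]
width: 0.272
grip_force: 0.0
```

Emit:
step_arm:
  targets:
    - [[0, 0, 0], [20, -30, 0], 45]
    - [[0, 0, 0], [0, -21, 0], 45]
    - [[0, 0, 0], [0, 0, 30], 45]
    - [[0, 0, 0], [0, 0, 30], 45]
    - [[0, 0, 0], [0, 0, 0], 45]

```text
time: 19.13
tool_pos: [0.4702, 0.0258, 0.0881]
tcp_rot: [-0.2, -3.125, 0.002]
wrist_force: [-2.5, 0.3, 0.2]
width: 0.528
grip_force: 0.0
```

```bash
python3 - <<'E'
from st import *
tj()
E
```

```text
t 19.1333 tcp jig mm [-78.3 -23.7  88.1] yaw -0.0031 F jig [-2.49 -0.05  0.23] w 45.1 g 0.0
```

Emit:
step_arm:
  targets:
    - [[0, 0, 0], [-7, 0, 0], 45]
    - [[0, 0, 0], [-7, 0, 0], 45]
    - [[0, 0, 0], [-6, 0, 0], 45]
    - [[0, 0, 0], [0, 0, 0], 45]

```text
time: 19.47
tool_pos: [0.4959, 0.0242, 0.094]
tcp_rot: [-0.199, -3.134, 0.0]
wrist_force: [-4.5, -0.1, 2.9]
width: 0.527
grip_force: 1.9
```

Emit:
step_arm:
  targets:
    - [[0, 0, 0], [-1, 0, 0], 45]
    - [[0, 0, 0], [-1, 0, 0], 45]
    - [[0, 0, 0], [0, 0, 0], 45]

```text
time: 19.72
tool_pos: [0.4961, 0.0241, 0.0935]
tcp_rot: [-0.199, -3.132, -0.0]
wrist_force: [-7.3, 1.6, 5.1]
width: 0.531
grip_force: 3.7
```

Emit:
step_arm:
  targets:
    - [[0, 0, 0], [-1, 0, 0], 45]
    - [[0, 0, 0], [0, 0, 0], 45]

```text
time: 19.88
tool_pos: [0.4962, 0.024, 0.0933]
tcp_rot: [-0.199, -3.13, -0.0]
wrist_force: [-9.9, 2.0, 7.0]
width: 0.527
grip_force: 4.7
```

```bash
python3 - <<'E'
from st import *
tj()
E
```

```text
t 19.8833 tcp jig mm [-52.3 -22.2  93.3] yaw -0.0021 F jig [-10.06   0.71   6.97] w 45.0 g 4.690927974879742
```

Emit:
step_arm:
  targets:
    - [[0, 0, 0], [8, 0, 0], 45]
    - [[0, 0, 0], [8, 0, -15], 40]
    - [[0, 0, 0], [0, 0, -35], 20]
    - [[0, 0, 0], [0, 30, -10], 0]
    - [[0, 0, 0], [-15, 32, 0], 0]

```text
time: 20.3
tool_pos: [0.5065, 0.0852, 0.1574]
tcp_rot: [0.203, 3.127, 0.002]
wrist_force: [1.2, -0.1, -0.7]
width: 0.049
grip_force: 0.0
```

Emit:
step_arm:
  targets:
    - [[0, 0, 0], [-30, 27, 0], 0]
    - [[0, 0, 0], [0, 0, 0], 0]
    - [[0, 0, 0], [0, 0, 0], 0]

```text
time: 20.55
tool_pos: [0.5407, 0.1097, 0.1542]
tcp_rot: [0.195, 3.131, 0.001]
wrist_force: [-0.7, -1.0, 0.1]
width: 0.005
grip_force: 0.0
```

```bash
python3 - <<'E'
from st import *
tj()
E
```

```text
t 20.55 tcp jig mm [-18.8  68.4 154.2] yaw 0.0 F jig [-0.53 -1.03  0.13] w 0.4 g 0.0
```

Emit:
step_arm:
  targets:
    - [[0, 0, 0], [2.5, 0, 30], 0]
    - [[0, 0, 0], [0, 0, 25], 0]
    - [[0, 0, 0], [0, 0, 6], 0]
    - [[0, 0, 0], [0, -5, 0], 0]
    - [[0, 0, 0], [0, -6, 0], 0]

```text
time: 20.97
tool_pos: [0.5339, 0.0971, 0.0921]
tcp_rot: [0.199, 3.135, -0.0]
wrist_force: [0.2, -0.8, 0.5]
width: 0.0
grip_force: 0.0
```

Emit:
step_arm:
  targets:
    - [[0, 0, 0], [0, -3, 0], 0]
    - [[0, 0, 0], [0, 0, 0], 0]

```text
time: 21.13
tool_pos: [0.5346, 0.094, 0.0933]
tcp_rot: [0.202, 3.132, 0.002]
wrist_force: [-0.9, 0.4, 0.6]
width: -0.002
grip_force: 0.1
```

Emit:
step_arm:
  targets:
    - [[0, 0, 0], [0, -1, 0], 0]
    - [[0, 0, 0], [0, 0, 0], 0]

```text
time: 21.3
tool_pos: [0.5346, 0.0938, 0.0931]
tcp_rot: [0.2, 3.132, 0.002]
wrist_force: [0.4, 1.6, 3.2]
width: 0.001
grip_force: 1.5
```

```bash
python3 - <<'E'
from st import *
tj()
E
```

```text
t 21.3 tcp jig mm [-22.9  51.8  93.1] yaw -0.003 F jig [0.15 1.67 3.17] w 0.1 g 1.5420739352703094
```

Emit:
step_arm:
  targets:
    - [[0, 0, 0], [-0.3, -1, 0], 0]
    - [[0, 0, 0], [0, 0, 0], 0]

```text
time: 21.47
tool_pos: [0.5347, 0.0935, 0.093]
tcp_rot: [0.2, 3.133, 0.003]
wrist_force: [-1.8, 5.6, 5.4]
width: -0.003
grip_force: 3.5
```

Emit:
step_arm:
  targets:
    - [[0, 0, 0], [-0.3, -1, 0], 0]
    - [[0, 0, 0], [0, 0, 0], 0]

```text
time: 21.63
tool_pos: [0.5347, 0.0932, 0.093]
tcp_rot: [0.201, 3.133, 0.005]
wrist_force: [-2.2, 8.6, 6.1]
width: 0.002
grip_force: 5.0
```

Emit:
step_arm:
  targets:
    - [[0, 0, 0], [-0.3, -0.4, 0], 0]
    - [[0, 0, 0], [0, 0, 0], 0]
    - [[0, 0, 0], [0, 0, 0], 0]
    - [[0, 0, 0], [0, 0, 0], 0]
    - [[0, 0, 0], [0, 0, 0], 0]

```text
time: 22.05
tool_pos: [0.5347, 0.0932, 0.0931]
tcp_rot: [0.201, 3.134, 0.005]
wrist_force: [-2.4, 9.0, 7.2]
width: 0.005
grip_force: 5.6
```

```bash
python3 - <<'E'
from st import *
tj()
E
```

```text
t 22.05 tcp jig mm [-22.7  51.2  93.1] yaw -0.0032 F jig [-3.52  8.65  7.2 ] w 0.4 g 5.599217712879181
```

Emit:
step_arm:
  targets:
    - [[0, 0, 0], [0, 0, 0], 0]
    - [[0, 0, 0], [0, 0, 0], 0]
    - [[0, 0, 0], [0, 0, 0], 0]
    - [[0, 0, 0], [0, 0, 0], 0]

```text
time: 22.38
tool_pos: [0.5348, 0.0932, 0.0931]
tcp_rot: [0.201, 3.134, 0.005]
wrist_force: [-2.4, 8.9, 7.8]
width: 0.0
grip_force: 5.6
```

Emit:
step_arm:
  targets:
    - [[0, 0, 0], [0, 2, 0], 0]
    - [[0, 0, 0], [0, 4, 0], 0]
    - [[0, 0, 0], [0, 8, 0], 0]
    - [[0, 0, 0], [0, 4, -20], 0]
    - [[0, 0, 0], [0, 0, -40], 0]

```text
time: 22.8
tool_pos: [0.5321, 0.109, 0.1465]
tcp_rot: [-0.198, -3.124, 0.005]
wrist_force: [0.8, 0.6, -0.1]
width: -0.003
grip_force: 0.0
```

Emit:
step_arm:
  targets:
    - [[0, 0, 0], [5, -35, -10], 20]
    - [[0, 0, 0], [10, -35, 0], 40]
    - [[0, 0, 0], [10, -35, 0], 45]
    - [[0, 0, 0], [10, -30, 0], 45]
    - [[0, 0, 0], [8, -25, 0], 45]

```text
time: 23.22
tool_pos: [0.4721, -0.0458, 0.1614]
tcp_rot: [-0.199, -3.135, 0.001]
wrist_force: [0.1, -0.5, -0.4]
width: 0.526
grip_force: 0.0
```

Emit:
step_arm:
  targets:
    - [[0, 0, 0], [0, 0, 0], 40]
    - [[0, 0, 0], [0, 0, 0], 40]

```text
time: 23.38
tool_pos: [0.4728, -0.0452, 0.1613]
tcp_rot: [-0.204, -3.135, 0.0]
wrist_force: [0.5, -0.3, 0.1]
width: 0.468
grip_force: 0.0
```

```bash
python3 - <<'E'
from st import *
tj();im=read_camera("wrist");cv2.imwrite("pics/w8.png",im[:,:,::-1]);c=calibration("wrist")
print(tip_of("wrist","stop_disc")[:1],proj(c,pose(pj,[[-.0653,-.0966,.074]])))
E
```

```text
t 23.3833 tcp jig mm [-66.9 -93.8 161.3] yaw -0.0052 F jig [ 0.58 -0.27  0.06] w 40.0 g 0.0
[{'at': [309.0, 308.3], 'score': 0.68}] [[310.76621694 305.65019006]]
```

View pics/w8.png

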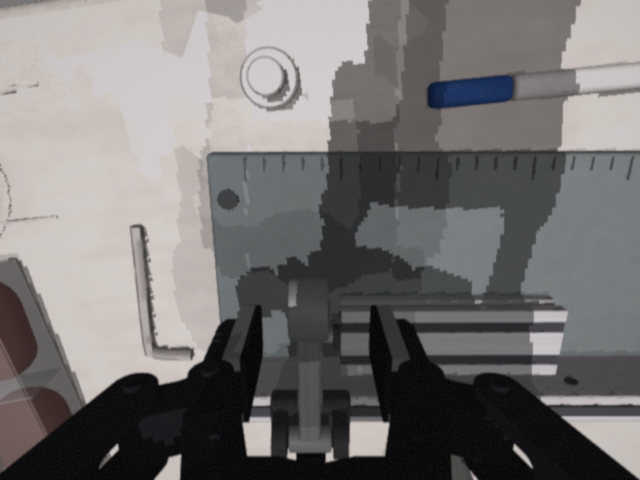

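The disc sits between the open fingers at (308,308), slightly right of the −y/+y centre, and the bar is flush against the fence with its end at column 340. I'll centre and descend over the disc, then pinch.

Emit:
step_arm:
  targets:
    - [[0, 0, -0.004], [0, -2.9, 8], 40]
    - [[0, 0, 0], [0, 0, 14], 40]
    - [[0, 0, 0], [0, 0, 14], 35]
    - [[0, 0, 0], [0, 0, 0], 28]
    - [[0, 0, 0], [0, 0, 0], 21]

```text
time: 23.9
tool_pos: [0.4723, -0.0463, 0.1243]
tcp_rot: [-0.191, -3.133, -0.0]
wrist_force: [-0.6, -1.0, 0.5]
width: 0.247
grip_force: 0.0
```

Emit:
step_arm:
  grip_force: 20
  targets:
    - [[0, 0, 0], [0, 0, 0], 18]
    - [[0, 0, 0], [0, 0, 0], 17]
    - [[0, 0, 0], [0, 0, 0], 16.7]

```text
time: 24.15
tool_pos: [0.4728, -0.0475, 0.1258]
tcp_rot: [-0.192, -3.135, 0.002]
wrist_force: [-1.9, -4.4, -2.1]
width: 0.197
grip_force: 2.3
```

```bash
python3 - <<'E'
from st import *
tj()
E
```

```text
t 24.15 tcp jig mm [-66.6 -96.1 125.8] yaw 0.0022 F jig [-1.31 -4.61 -2.13] w 16.8 g 2.2632602602243423
```

Emit:
step_arm:
  targets:
    - [[0, 0, 0], [0, -1.2, 0], 16.5]
    - [[0, 0, 0], [0, 0, 0], 16.5]

```text
time: 24.32
tool_pos: [0.4738, -0.0482, 0.1264]
tcp_rot: [0.194, 3.133, 0.001]
wrist_force: [-0.4, -0.8, -0.2]
width: 0.196
grip_force: 0.0
```

Emit:
step_arm:
  grip_force: 20
  targets:
    - [[0, 0, 0], [0, 0, 0], 15]
    - [[0, 0, 0], [0, 0, 0], 14]
    - [[0, 0, 0], [0, 0, 0], 14]

```text
time: 24.57
tool_pos: [0.4738, -0.0483, 0.1263]
tcp_rot: [0.194, 3.133, 0.0]
wrist_force: [1.1, -0.9, 1.5]
width: 0.184
grip_force: 20.6
```

```bash
python3 - <<'E'
from st import *
tj()
a=np.arange(.083,2.2,.1);x=-72.25*np.cos(a);z=72.25*np.sin(a)
d=np.c_[-np.diff(x),-np.diff(z)].round(1);print(d.tolist(),a[-1]-.083)
E
```

```text
t 24.5667 tcp jig mm [-65.6 -96.8 126.3] yaw 0.0013 F jig [ 1.23 -0.77  1.46] w 15.7 g 20.610097646713257
[[-1.0, -7.2], [-1.7, -7.0], [-2.4, -6.8], [-3.0, -6.6], [-3.7, -6.2], [-4.3, -5.8], [-4.8, -5.4], [-5.3, -4.9], [-5.8, -4.3], [-6.2, -3.7], [-6.5, -3.1], [-6.8, -2.4], [-7.0, -1.7], [-7.2, -1.0], [-7.2, -0.3], [-7.2, 0.4], [-7.1, 1.2], [-7.0, 1.9], [-6.8, 2.6], [-6.5, 3.2], [-6.1, 3.8]] 2.0999999999999996
```

Pinched cleanly with almost no side force. Now I'll swing it up along the arc.

Emit:
step_arm:
  targets:
    - [[0, 0, 0], [-1.0, 0, -7.2], 14]
    - [[0, 0, 0], [-1.7, 0, -7.0], 14]
    - [[0, 0, 0], [-2.4, 0, -6.8], 14]
    - [[0, 0, 0], [-3.0, 0, -6.6], 14]

```text
time: 24.9
tool_pos: [0.4802, -0.0492, 0.1533]
tcp_rot: [-0.193, -3.133, -0.0]
wrist_force: [0.2, 0.0, -6.3]
width: 0.184
grip_force: 19.6
```

Emit:
step_arm:
  targets:
    - [[0, 0, 0], [-3.7, 0, -6.2], 14]
    - [[0, 0, 0], [-4.3, 0, -5.8], 14]
    - [[0, 0, 0], [-4.8, 0, -5.4], 14]

```text
time: 25.15
tool_pos: [0.4927, -0.0507, 0.1706]
tcp_rot: [-0.193, -3.132, -0.0]
wrist_force: [-2.6, 0.4, -3.8]
width: 0.188
grip_force: 19.5
```

```bash
python3 - <<'E'
from st import *
tj()
E
```

```text
t 25.15 tcp jig mm [-46.5 -96.8 170.6] yaw 0.0016 F jig [-2.63  0.07 -3.8 ] w 16.1 g 19.533314108848572
```

Emit:
step_arm:
  targets:
    - [[0, 0, 0], [-5.3, 0, -4.9], 14]
    - [[0, 0, 0], [-5.8, 0, -4.3], 14]
    - [[0, 0, 0], [-6.2, 0, -3.7], 14]
    - [[0, 0, 0], [-6.5, 0, -3.1], 14]

```text
time: 25.48
tool_pos: [0.5177, -0.0539, 0.1871]
tcp_rot: [-0.193, -3.135, -0.0]
wrist_force: [-3.8, -0.3, -2.3]
width: 0.187
grip_force: 19.5
```

Emit:
step_arm:
  targets:
    - [[0, 0, 0], [-6.8, 0, -2.4], 14]
    - [[0, 0, 0], [-7.0, 0, -1.7], 14]
    - [[0, 0, 0], [-7.2, 0, -1.0], 14]

```text
time: 25.73
tool_pos: [0.5391, -0.0566, 0.1922]
tcp_rot: [0.193, 3.135, -0.0]
wrist_force: [-4.7, 0.4, -0.3]
width: 0.181
grip_force: 19.7
```

```bash
python3 - <<'E'
from st import *
tj()
E
```

```text
t 25.7333 tcp jig mm [  0.3 -96.8 192.2] yaw 0.0017 F jig [-4.67 -0.2  -0.31] w 15.4 g 19.720257818698883
```

Emit:
step_arm:
  targets:
    - [[0, 0, 0], [-7.2, 0, -0.3], 14]
    - [[0, 0, 0], [-7.2, 0, 0.4], 14]
    - [[0, 0, 0], [-7.1, 0, 1.2], 14]
    - [[0, 0, 0], [-7.0, 0, 1.9], 14]
    - [[0, 0, 0], [-6.8, 0, 2.6], 14]

```text
time: 26.15
tool_pos: [0.5748, -0.0611, 0.1865]
tcp_rot: [0.193, 3.133, -0.001]
wrist_force: [-3.0, -0.3, 3.9]
width: 0.187
grip_force: 21.2
```

Emit:
step_arm:
  targets:
    - [[0, 0, 0], [-4, 0, 2.0], 14]
    - [[0, 0, 0], [0, 0, 0], 14]

```text
time: 26.32
tool_pos: [0.5792, -0.0616, 0.1843]
tcp_rot: [0.193, 3.132, -0.001]
wrist_force: [1.8, -1.7, 4.6]
width: 0.18
grip_force: 21.5
```

Emit:
step_arm:
  targets:
    - [[0, 0, 0], [-3, 0, 1.7], 14]
    - [[0, 0, 0], [0, 0, 0], 14]

```text
time: 26.48
tool_pos: [0.5816, -0.0619, 0.183]
tcp_rot: [0.193, 3.132, -0.001]
wrist_force: [-0.5, -1.4, 4.0]
width: 0.183
grip_force: 21.9
```

```bash
python3 - <<'E'
from st import *
tj()
E
```

```text
t 26.4833 tcp jig mm [ 43.1 -96.9 183. ] yaw 0.0016 F jig [-0.31 -1.45  4.02] w 15.6 g 21.894155144691467
```

Emit:
step_arm:
  targets:
    - [[0, 0, 0], [-2, 0, 1.4], 14]
    - [[0, 0, 0], [-1, 0, 0.7], 14]
    - [[0, 0, 0], [0, 0, 0], 14]

```text
time: 26.73
tool_pos: [0.5844, -0.0623, 0.1812]
tcp_rot: [0.193, 3.132, -0.001]
wrist_force: [-0.5, -1.2, 5.7]
width: 0.181
grip_force: 22.2
```

Emit:
step_arm:
  targets:
    - [[0, 0, 0], [-1.2, 0, 0.9], 14]
    - [[0, 0, 0], [0, 0, 0], 14]

```text
time: 26.9
tool_pos: [0.5856, -0.0624, 0.1804]
tcp_rot: [0.193, 3.132, -0.001]
wrist_force: [-1.0, -1.3, 5.5]
width: 0.184
grip_force: 22.3
```

Emit:
step_arm:
  targets:
    - [[0, 0, 0], [-1.2, 0, 0.9], 14]
    - [[0, 0, 0], [0, 0, 0], 14]

```text
time: 27.07
tool_pos: [0.5868, -0.0626, 0.1795]
tcp_rot: [0.193, 3.132, -0.001]
wrist_force: [-1.2, -1.5, 5.5]
width: 0.182
grip_force: 22.3
```

```bash
python3 - <<'E'
from st import *
tj()
E
```

```text
t 27.0667 tcp jig mm [ 48.4 -96.9 179.5] yaw 0.0016 F jig [-1.02 -1.62  5.46] w 15.5 g 22.32205241918564
```

Emit:
step_arm:
  targets:
    - [[0, 0, 0], [-1.2, 0, 0.9], 14]
    - [[0, 0, 0], [0, 0, 0], 14]

```text
time: 27.23
tool_pos: [0.5881, -0.0628, 0.1787]
tcp_rot: [0.193, 3.132, -0.001]
wrist_force: [-0.8, -1.1, 5.4]
width: 0.186
grip_force: 22.4
```

Emit:
step_arm:
  targets:
    - [[0, 0, 0], [-1.2, 0, 0.9], 14]
    - [[0, 0, 0], [0, 0, 0], 14]

```text
time: 27.4
tool_pos: [0.5893, -0.0629, 0.1777]
tcp_rot: [0.193, 3.132, -0.001]
wrist_force: [0.2, -1.7, 6.3]
width: 0.182
grip_force: 22.5
```

Emit:
step_arm:
  targets:
    - [[0, 0, 0], [0, 0, 0], 20]
    - [[0, 0, 0], [0, 0, 0], 30]
    - [[0, 0, 0], [0, 0, 0], 38]
    - [[0, 0, 0], [0, 0, -20], 38]
    - [[0, 0, 0], [0, 0, -30], 30]

```text
time: 27.82
tool_pos: [0.5849, -0.062, 0.2223]
tcp_rot: [-0.193, -3.127, -0.002]
wrist_force: [0.0, 0.8, 0.7]
width: 0.356
grip_force: 0.0
```

Emit:
step_arm:
  targets:
    - [[0, 0, 0], [20, 0, 0], 0]
    - [[0, 0, 0], [20, 0, 0], 0]
    - [[0, 0, 0], [0, 0, 0], 0]
    - [[0, 0, 0], [0, 0, 0], 0]

```text
time: 28.15
tool_pos: [0.5472, -0.0574, 0.2261]
tcp_rot: [-0.193, -3.135, -0.0]
wrist_force: [0.2, -0.4, -0.0]
width: -0.0
grip_force: 0.0
```

```bash
python3 - <<'E'
from st import *
tj()
im=read_camera("wrist");c=calibration("wrist");cv2.imwrite("pics/w9.png",im[:,:,::-1]);print("w",tip_of("wrist","stop_disc")[:1],tip_of("wrist","stop_foot")[:1])
im=read_camera("side");cs=calibration("side");print("s",tip_of("side","stop_disc")[:1],tip_of("side","stop_foot")[:1])
for th in (1.9,2.,2.1):
  f=lambda u,z,yy:[.007-(u*np.cos(th)-z*np.sin(th)),yy,.068+u*np.sin(th)+z*np.cos(th)]
  X=pose(pj,[f(.072,.006,-.0969),f(.028,-.047,-.0909)]);print(th,proj(c,X).round(1).tolist(),proj(cs,X).round(1).tolist())
E
```

```text
t 28.15 tcp jig mm [  8.4 -96.7 226.1] yaw 0.0017 F jig [ 0.27 -0.4  -0.01] w -0.0 g 0.0
w [] [{'at': [210.4, 331.3], 'score': 0.68}]
s [{'at': [236.0, 436.5], 'score': 0.77}] [{'at': [255.9, 392.3], 'score': 0.79}]
1.9 [[318.8, 353.4], [332.3, 198.3]] [[430.8, 234.3], [390.3, 258.5]]
2.0 [[318.7, 361.8], [332.4, 209.5]] [[434.3, 235.6], [392.9, 255.6]]
2.1 [[318.6, 368.2], [332.5, 221.3]] [[437.5, 237.3], [395.7, 253.0]]
```

I'll confirm the up end-stop by pressing lightly with shut fingertips on the disc's front.

Emit:
step_arm:
  targets:
    - [[0, 0, 0], [-5, 0, 0], 0]
    - [[0, 0, 0], [0, 0, 10], 0]
    - [[0, 0, 0], [0, 0, 10], 0]
    - [[0, 0, 0], [-5, 0, 0], 0]
    - [[0, 0, 0], [0, 0, 0], 0]

```text
time: 28.87
tool_pos: [0.5575, -0.0588, 0.2046]
tcp_rot: [-0.193, -3.132, -0.0]
wrist_force: [-0.9, 0.4, 0.3]
width: 0.003
grip_force: 0.4
```

Emit:
step_arm:
  targets:
    - [[0, 0, 0], [-2, 0, 0], 0]
    - [[0, 0, 0], [-1, 0, 0], 0]
    - [[0, 0, 0], [0, 0, 0], 0]

```text
time: 29.12
tool_pos: [0.5613, -0.0593, 0.2067]
tcp_rot: [0.193, 3.135, -0.0]
wrist_force: [-0.5, -0.5, 0.3]
width: -0.002
grip_force: 0.2
```

Emit:
step_arm:
  targets:
    - [[0, 0, 0], [-1, 0, 0], 0]
    - [[0, 0, 0], [-1, 0, 0], 0]
    - [[0, 0, 0], [0, 0, 0], 0]

```text
time: 29.37
tool_pos: [0.5633, -0.0595, 0.2069]
tcp_rot: [0.193, 3.135, -0.0]
wrist_force: [-0.6, 0.5, -0.1]
width: -0.004
grip_force: 0.3
```

Emit:
step_arm:
  targets:
    - [[0, 0, 0], [-1, 0, 0], 0]
    - [[0, 0, 0], [-1, 0, 0], 0]
    - [[0, 0, 0], [0, 0, 0], 0]

```text
time: 29.62
tool_pos: [0.5652, -0.0597, 0.2066]
tcp_rot: [0.193, 3.135, -0.0]
wrist_force: [-0.8, 0.3, 0.1]
width: -0.003
grip_force: 0.4
```

Emit:
step_arm:
  targets:
    - [[0, 0, 0], [-1, 0, 0], 0]
    - [[0, 0, 0], [-1, 0, 0], 0]
    - [[0, 0, 0], [0, 0, 0], 0]

```text
time: 29.87
tool_pos: [0.5668, -0.06, 0.2065]
tcp_rot: [-0.193, -3.135, -0.0]
wrist_force: [-1.6, 0.7, 0.8]
width: 0.001
grip_force: 1.1
```

Emit:
step_arm:
  targets:
    - [[0, 0, 0], [-1, 0, 0], 0]
    - [[0, 0, 0], [0, 0, 0], 0]

```text
time: 30.03
tool_pos: [0.5672, -0.06, 0.2063]
tcp_rot: [-0.193, -3.133, -0.0]
wrist_force: [-5.0, -0.3, 3.6]
width: -0.002
grip_force: 2.8
```

Emit:
step_arm:
  targets:
    - [[0, 0, 0], [-1, 0, 0], 0]
    - [[0, 0, 0], [0, 0, 0], 0]

```text
time: 30.2
tool_pos: [0.5676, -0.06, 0.2062]
tcp_rot: [-0.193, -3.132, -0.0]
wrist_force: [-7.0, 0.7, 3.8]
width: 0.0
grip_force: 4.1
```

```bash
python3 - <<'E'
from st import *
tj()
im=read_camera("side");print("s",tip_of("side","stop_disc")[:1],tip_of("side","stop_foot")[:1])
cv2.imwrite("pics/s9.png",cv2.resize(im[190:370,310:520],None,fx=3,fy=3,interpolation=cv2.INTER_CUBIC)[:,:,::-1])
E
```

```text
t 30.2 tcp jig mm [ 28.9 -96.8 206.2] yaw 0.0016 F jig [-6.99 -0.14  3.81] w 0.0 g 4.120703414082527
s [{'at': [237.8, 438.3], 'score': 0.88}] [{'at': [255.5, 395.0], 'score': 0.74}]
```

The end-stop is firm at 7 N, and the side view matches 2.1 rad. I'll retreat clear and check the bar.

Emit:
step_arm:
  targets:
    - [[0, 0, 0], [5, 0, 0], 0]
    - [[0, 0, 0], [6, 0, 0], 0]
    - [[0, 0, 0], [0, 0, -30], 0]
    - [[0, 0, 0], [15, 20, -35], 0]
    - [[0, 0, 0], [25, 25, -20], 0]

```text
time: 30.77
tool_pos: [0.5267, -0.011, 0.2937]
tcp_rot: [0.197, 3.129, -0.001]
wrist_force: [1.3, 1.0, 1.3]
width: -0.002
grip_force: 0.0
```

Emit:
step_arm:
  targets:
    - [[0, 0, 0], [30, 25, 0], 0]
    - [[0, 0, 0], [30, 20, 0], 0]
    - [[0, 0, 0], [20, 0, 0], 0]
    - [[0, 0, 0], [0, 0, 0], 0]
    - [[0, 0, 0], [0, 0, 0], 0]

```text
time: 31.18
tool_pos: [0.4499, 0.0449, 0.2907]
tcp_rot: [0.191, 3.133, 0.0]
wrist_force: [0.5, 0.4, -0.2]
width: -0.0
grip_force: 0.0
```

```bash
python3 - <<'E'
from st import *
tj()
im=read_camera("wrist");c=calibration("wrist");cv2.imwrite("pics/w10.png",im[:,:,::-1])
B=np.array([[20,60,30],[20,-60,30],[-20,-60,30],[-20,60,30]])/1e3
print(proj(c,pose(pj,B+[-.0213,-.0223,0])).round(1).tolist(),proj(c,pose(pj,[[-.0013,-.15,.048],[-.0013,.15,.048]])))
E
```

```text
t 31.1833 tcp jig mm [-100.9   -7.2  290.7] yaw 0.0029 F jig [ 0.46  0.43 -0.19] w -0.0 g 0.0
[[369.0, 315.1], [231.5, 314.9], [228.6, 272.5], [371.0, 272.7]] [[146.0368807  325.20146933]
 [506.53169735 325.72833421]]
```

View pics/w10.png

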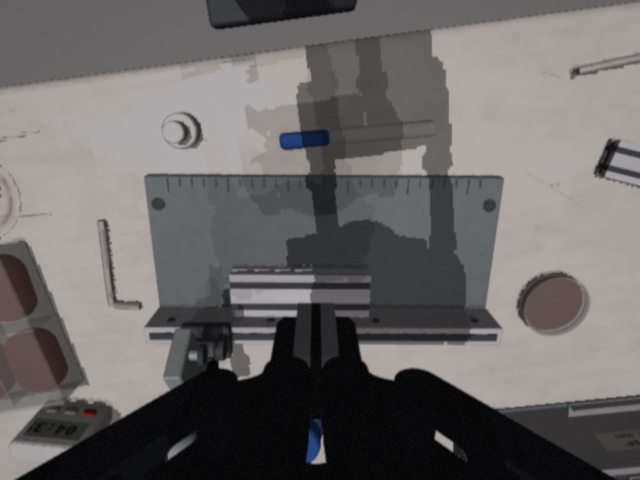

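The bar spans columns 230–371, flush along the fence, as predicted for the gauged position. The leaf is up and the other things are undisturbed, so I'll hand it in.

```bash
python3 -c "
from workcell import finish_job
print(finish_job())"
```

```text
the job is handed in; nothing more can be done
None
```

I handed the job in at about 31 s. The profile is flat against the fence; I held it against the stop button at about 9 N for roughly 0.75 s. The stop is flipped fully up again, and nothing else on the table was disturbed.

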